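Unload the insert-pressing fixture (left-hand wing nut)

TASK

Unload the wooden knob blanks from the pressing fixture: undo the red wing nut all the way up to its stop (it has a left-hand thread, so it loosens clockwise seen from above), swing the aluminium strap fully aside by its black peg, then lift the yellow ejector bar to the top so that the knockout rods push the stuck blanks up out of their pockets. Put every blank in the blue tray, each lying on the tray floor and none stacked, and finally push the ejector bar back down home, with the strap left aside. Leave the other things on the bench where they are, and do not knock anything over.

Things in the scene. Friction and masses are not known exactly. Their poses are not given: they have to be found in the camera images.
- fixture: wooden block 150 (its x) x 200 (its y) mm, fixed, top face 85 mm above the bench; origin on the bench under its centre. Four square pockets 41.5 mm wide, 25 mm deep at x = -40, +40, y = -8, -63 mm (some empty). Nut's stud at x 0, y +62 mm, up to 145 mm high. Two 5 mm high keepers at x -36.5, +36.5, y -92 mm stop the strap from swinging until the nut is undone.
- wing_nut (a joint): turn of the red wing nut on its upright left-hand stud, rad: 0 = tight (starts within 0.5 of it), grows CLOCKWISE seen from above; 5.6 = fully undone, at its stop. Nut and strap rise together by 1.4 mm per rad. Turns with about 0.12 N m and stays where it is left; anticlockwise only tightens it against a dead stop.
- nut_wing (a point): centre of the nut's red wing, on the stud's axis: an upright flat wing 56 mm long (this point's x), 14 mm thick (its y), 24 mm high; about 121 mm above the bench when tight. A round hub 32 mm in diameter lies right below the wing.
- strap (a joint): swing of the strap about the stud, rad: 0 = over the blanks, pointing to the fixture's -y; grows clockwise seen from above, so its free end goes towards the fixture's -x (the robot's side); stop at 1.75 = fully aside. It cannot swing before the nut has been undone by about 3.6 rad. Swings lightly (under 2 N at the peg) and stays where it is left.
- strap_peg (a point): centre of the upright round black peg on the strap, 18 mm in diameter, 30 mm tall (about 15 mm above and below this point), 100 mm from the stud's axis, about 108 mm above the bench at first. The aluminium strap is 60 mm wide, 8 mm thick, from 28 mm behind the stud to 158 mm from it.
- ejector (a joint): lift of the ejector, m: 0 = down home, 0.020 = top stop. It carries one 18 mm knockout rod below each pocket; at the top the blanks stand 18 mm proud of the block. Takes about 12 N up and 6 N down and stays where it is left.
- ejector_bar (a point): centre of the yellow lifting bar beyond the fixture's -y end (at y = -135 mm), 60 mm long (this point's x), 16 mm wide (its y), 20 mm high, 118 mm above the bench when down. It moves straight up and down.
- tray: low blue loose tray 200 (its x) x 150 (its y) mm, 22 mm high, walls and floor 5 mm; origin under its centre, on the bench.
- blank0_mid (a point): centre of a light hardwood knob blank, a block 40 x 40 mm, 24 mm high (its z), with a brass insert flush in its top; 2 to 4 blanks are present, each in any of the pockets, square to the fixture, top 1 mm below the block's top face so that it cannot be gripped before it is ejected
- blank1_mid (a point): centre of a dark hardwood knob blank, a block 40 x 40 mm, 24 mm high (its z), with a brass insert flush in its top; 2 to 4 blanks are present, each in any of the pockets, square to the fixture, top 1 mm below the block's top face so that it cannot be gripped before it is ejected
- blank2_mid (a point): centre of a light hardwood knob blank, a block 40 x 40 mm, 24 mm high (its z), with a brass insert flush in its top; 2 to 4 blanks are present, each in any of the pockets, square to the fixture, top 1 mm below the block's top face so that it cannot be gripped before it is ejected
- blank3_mid (a point): centre of a dark hardwood knob blank, a block 40 x 40 mm, 24 mm high (its z), with a brass insert flush in its top; 2 to 4 blanks are present, each in any of the pockets, square to the fixture, top 1 mm below the block's top face so that it cannot be gripped before it is ejected
- glue: white glue bottle 54 mm in diameter, 150 mm tall, standing; origin at its foot (bystander)
- mallet: wooden mallet lying on the bench, 110 mm wide head 70 mm high, handle to its -x; origin under it (bystander)
- sandblock: cork sanding block 60 x 100 x 27 mm; origin at its underside (bystander)
- square: try square lying on the bench: dark wood stock 110 mm long, steel blade 190 mm along its +x; origin under the stock (bystander)
- insert_jar: clear jar with green lid and brass inserts, 66 mm in diameter, 69 mm tall; origin at its foot (bystander)

How it is judged (in metres and radians):
On the way, in this order (a step that is already met when the one before it is completed fails the run):
1. the wing nut is undone (clockwise) to its stop (value of joint wing_nut above 5.2 rad), for 0.2 s.
2. the strap is swung fully aside (value of joint strap above 1.4 rad), for 0.2 s.
3. the ejector is lifted to the top, pushing the blanks up out of their pockets (value of joint ejector above 0.016 m), for 0.2 s.
At the end, for the whole second after the job is handed in: every blank present lies within the tray on its floor (centre inside the walls and 10 to 32 mm above the tray's underside), the ejector is down (within 4 mm of home) and the strap is still aside (over 1.3 rad) (x of blank0_mid in the frame of tray between -0.095 and 0.095 m and y of blank0_mid in the frame of tray between -0.07 and 0.07 m and z of blank0_mid in the frame of tray between 0.01 and 0.032 m and x of blank1_mid in the frame of tray between -0.095 and 0.095 m and y of blank1_mid in the frame of tray between -0.07 and 0.07 m and z of blank1_mid in the frame of tray between 0.01 and 0.032 m and x of blank2_mid in the frame of tray between -0.095 and 0.095 m and y of blank2_mid in the frame of tray between -0.07 and 0.07 m and z of blank2_mid in the frame of tray between 0.01 and 0.032 m and x of blank3_mid in the frame of tray between -0.095 and 0.095 m and y of blank3_mid in the frame of tray between -0.07 and 0.07 m and z of blank3_mid in the frame of tray between 0.01 and 0.032 m and value of joint ejector below 0.004 m and value of joint strap above 1.3 rad); the robot touches nothing.
It fails at once if the glue bottle or the jar is knocked over (angle between any of glue, insert_jar's own z axis and vertical above 0.6 rad).
It fails at once if another thing on the bench is shifted more than 40 mm (distance of any of glue, mallet, sandblock, square, insert_jar from where it was at the start of the episode above 0.04 m).
Of blank0, blank1, blank2, blank3 only 2 to 4 are there at a start; the rules pass over those that are not, and their reading is None.
At some moment in a run one of tray may be knocked a few centimetres aside while the robot is not near it.
Once in a run the grip may slacken for a moment while it holds something.
It also fails if it takes over 210 s, if anything falls off the work surface, if the arm or the gripper's body presses on something with over 40 N, if the wrist force passes 120 N, or if a joint passes its speed limit or range.

ROBOT

A 7-joint arm with a two-finger parallel gripper is mounted at the origin on the work surface. World frame = base frame: x ahead of the robot, y to its left, z up, the work surface at z = 0. Lengths are in m, angles in degrees, forces in N, time in s.
With the tool pointing down it reaches from about 0.4 to 0.9 m from the base axis. Payload 5.6 kg.
Tool frame: the origin (TCP) lies midway between the tips of the shut fingers; the grasp point (between the pads) lies 19 mm behind it; z points along the fingers, x is the direction in which the jaws open and shut, and the axes are right-handed (so a half turn about z gives the same grasp; the last joint's range is limited). The gripper opens to 92 mm and grips with 3 to 60 N. Pads are 20 mm wide; open, the fingers measure 128 mm over their backs; the gripper's body (75 mm by 189 mm) begins 69 mm behind the grasp point.
Start: joints at [71.734, 26.786, -0.665, 91.828, 0.344, 61.387, -3.226], TCP at [0.177, -0.625, 0.215] pointing down, gripper open.
Joint ranges: [-144.91, 144.91], [-17.63, 115.5], [-89.93, 88.59], [15.96, 139.68], [-74.01, 254.01], [8.47, 105.57], [-167.45, 167.45]. Speed limits (degrees/s): [147.25, 147.25, 180, 180, 180, 180, 180].

INTERFACE

Orientations are given as [roll, pitch, yaw] about the fixed x, y, z axes, in that order (R = Rz(yaw) Ry(pitch) Rx(roll)).
In Python, from bench import read_state, optics, order gives the robot as it stands. The module is installed in compiled form; this text tells all that it offers.
- The arm moves only by the tool arm_command, never from a script. Its argument "deltas" is a list of rows, each an object of numbers: "grip": the opening, from 0 (shut) to 1 (fully open); "dx", "dy", "dz": the shift along the tool's x, y, z in mm; "twist": the turn about the tool's z in degrees. In form: [{"grip": .., "dx": .., "dy": .., "dz": .., "twist": ..}, ...]. A call has 1 to 20 rows; each row shifts and turns the commanded pose from where the row before left it, along the tool's axes as they then stand; what a row does not reach is not made up. A row lasts 1/12 s, in which the tool goes at most 41.7 mm and 7.16 degrees, less where a joint would pass 70% of its speed; a pose out of reach is approached as far as the arm can. A call is refused whole if a number of a shift passes 41.7 or a number of a turn 7.16, either way. A call with a gripper value outside its range is refused whole. The fingers move at their own pace and stop on an object; "squeeze" is the grip in N (left out, the last holds). Time passes only in rows, so rows that do not move let the fingers close. It gives the time, the measured TCP pose, the force and the opening at its end, in the units of the state.
- read_state(): the state, without advancing time (a new reading comes with each control period).
- optics.camera(name): name is "side" or "top" or "wrist"; returns (picture, depth): 420x560x3 uint8, red, green, blue; 420x560 float32, m along the optical axis (not along the pixel's ray), 0 where there is no reading.
- optics.get_calibration(name): a dict with "K" (3x3 intrinsics, pixels), "view" (4x4, takes a point from world to camera coordinates). Camera axes: x right, y up, looking along -z (the intrinsics and any distortion apply to the point x, -y, -z); pixel columns grow to the right and rows downward; lengths in m; the calibration is good to about 2 mm. A picture is of the moment at which its call begins: read the wrist's pose just before it. get_calibration takes no time and is no camera call; for the wrist camera it gives the pose at the moment of the call.
- order.hand_in(): hands the job in, once; it reports no verdict.
The state is a dict: "clock": time; "q": joint angles; "joint_velocities": joint speeds; "joint_torque": joint torques, N m; "eef_pos": TCP position; "orientation": TCP orientation; "wrist_force": force on the tool from outside, world axes, zero at the start; "wrist_torque": the same for the moment, N m; "opening": opening from 0.0 (shut) to 1.0 (fully open).
Only numpy, scipy, OpenCV 4.12 (cv2) and the standard library are available. Lean on these libraries where they do the work, as an engineer would, in place of code of your own. Each camera call takes 0.05 s, during which the arm holds its last target.

## Working session

There is one attempt and no reset: what is moved stays moved. The work goes in short steps, Python scripts to look and compute and a tool call to move; the robot and the scene stay as the last step left them, time stands still between calls to the robot, and variables do not carry over. Pictures are saved under pics/ and viewed, and the job is handed in when it is done.

Besides the shell and the picture viewer there is one more tool, called after "Request:" in YAML: its name, and indented under it one key for each argument. arm_command: Moves the arm, as the interface text tells. Its arguments: {"type":"object","properties":{"deltas":{"type":"array","items":{"type":"object","properties":{"grip":{"type":"number"},"dx":{"type":"number"},"dy":{"type":"number"},"dz":{"type":"number"},"twist":{"type":"number"}}}},"squeeze":{"type":"number"}},"required":["deltas"]}

```bash
mkdir -p pics; cat > h.py <<'E'
import numpy as np, cv2, json
from bench import read_state, optics, order
def snap(n,tag):
    p,d=optics.camera(n); c=optics.get_calibration(n)
    cv2.imwrite(f'pics/{tag}.png',p[:,:,::-1]); np.savez(f'pics/{tag}.npz',p=p,d=d,K=c['K'],V=c['view'])
    return p,d,c
def load(tag):
    z=np.load(f'pics/{tag}.npz'); return z['p'],z['d'],{'K':z['K'],'view':z['V']}
def ray(c,u,v):
    K=np.array(c['K']);V=np.array(c['view']);M=np.linalg.inv(V)
    x=(u-K[0,2])/K[0,0];y=(v-K[1,2])/K[1,1]
    return M[:3,3],M[:3,:3]@np.array([x,-y,-1.0])
def onz(c,u,v,z):
    o,r=ray(c,u,v); return o+r*(z-o[2])/r[2]
def cloud(d,c):
    K=np.array(c['K']);M=np.linalg.inv(np.array(c['view']))
    v,u=np.mgrid[:d.shape[0],:d.shape[1]]
    P=np.stack([(u-K[0,2])/K[0,0]*d,-(v-K[1,2])/K[1,1]*d,-d],-1)
    return P@M[:3,:3].T+M[:3,3]
def proj(c,P):
    K=np.array(c['K']);V=np.array(c['view']);q=V[:3,:3]@np.array(P)+V[:3,3]
    return K[0,0]*q[0]/-q[2]+K[0,2],K[1,1]*(-q[1])/-q[2]+K[1,2]
E
python3 - <<'E'
from h import *
for n in('top','side','wrist'):
    p,d,c=snap(n,n+'0'); print(n,np.round(c['K'],1).tolist(),np.round(np.linalg.inv(c['view']),3).tolist(), c.keys())
s=read_state(); print(s)
E
```

```text
top [[518.9, 0.0, 281.1], [0.0, 518.9, 200.3], [0.0, 0.0, 1.0]] [[0.017, 0.997, -0.08, 0.483], [-1.0, 0.017, -0.001, -0.007], [0.0, 0.08, 0.997, 1.513], [0.0, 0.0, 0.0, 1.0]] dict_keys(['K', 'view'])
side [[465.4, 0.0, 275.8], [0.0, 465.4, 208.2], [0.0, 0.0, 1.0]] [[-0.894, 0.204, -0.398, -0.028], [-0.447, -0.454, 0.771, 1.181], [-0.023, 0.867, 0.497, 0.854], [0.0, 0.0, 0.0, 1.0]] dict_keys(['K', 'view'])
wrist [[370.0, 0.0, 279.6], [0.0, 370.0, 210.1], [0.0, 0.0, 1.0]] [[0.273, 0.919, 0.283, 0.258], [-0.962, 0.262, 0.079, -0.603], [-0.001, -0.293, 0.956, 0.384], [0.0, 0.0, 0.0, 1.0]] dict_keys(['K', 'view'])
{'clock': 0.15, 'q': array([71.73387064, 26.8251451 , -0.66316754, 91.86636661,  0.34491852,
       61.38828448, -3.22623258]), 'joint_velocities': array([ 0.10049033, -0.19957098, -0.03743958, -0.07248148, -0.09789651,
       -0.0298329 , -0.02659928]), 'joint_torque': array([ 8.57052273e-04, -5.20952296e+01, -1.22024253e-02, -2.43980384e+01,
       -5.65949350e-02,  1.51921593e-02,  9.97337884e-05]), 'eef_pos': array([ 0.176806  , -0.62503757,  0.21386843]), 'orientation': array([ 1.79992313e+02,  7.75132527e-02, -7.42027184e+01]), 'wrist_force': array([-0.37984788,  0.13546229, -0.02218006]), 'wrist_torque': array([ 0.05636125, -0.02519058,  0.0161813 ]), 'opening': 1.000149910616758}
```

View pics/top0.png

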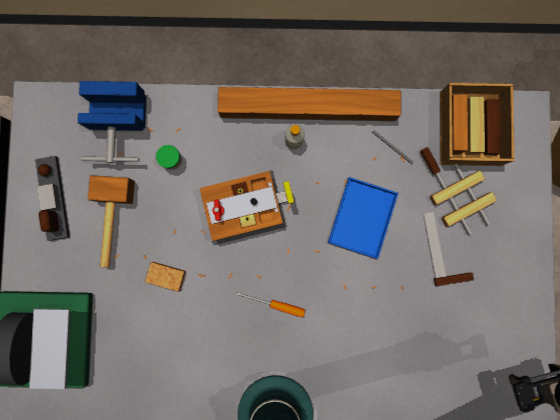

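View pics/side0.png

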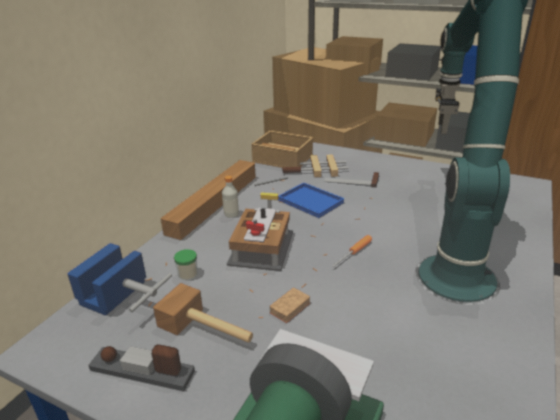

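```bash
python3 - <<'E'
from h import *
p,d,c=load('top0')
cv2.imwrite('pics/z.png',cv2.resize(p[150:270,180:420],(800,400),interpolation=cv2.INTER_CUBIC)[:,:,::-1])
X=cloud(d,c)
hsv=cv2.cvtColor(p,cv2.COLOR_RGB2HSV)
def m(lo,hi,box):
    k=cv2.inRange(hsv,np.array(lo),np.array(hi)); q=np.zeros_like(k); a,b,e,f=box; q[b:f,a:e]=k[b:f,a:e]; return q
for n,lo,hi in(('yellow',(24,150,100),(34,255,255)),('red',(0,200,100),(4,255,255)),('blue',(105,150,100),(125,255,255)),('black',(0,0,0),(180,255,40))):
    k=m(lo,hi,(195,160,420,265)); 
    nl,l,st,ce=cv2.connectedComponentsWithStats(k)
    for i in range(1,nl):
        if st[i,4]>15:
            P=X[l==i]; cn=np.argwhere(l==i)[:,::-1].astype(np.float32)
            print(n,st[i],np.round(ce[i],1),np.round(np.median(P,0),3),cv2.minAreaRect(cn))
E
```

```text
yellow [284 181  10  22 123] [288.2 192. ] [ 0.617 -0.024  0.128] ((288.0754699707031, 191.76414489746094), (21.840328216552734, 5.7691426277160645), 74.05460357666016)
yellow [245 217   5   5  16] [246.8 218.8] [0.545 0.088 0.084] ((247.0, 219.0), (4.0, 4.0), 90.0)
red [213 200  11  20 101] [217.6 209.7] [0.564 0.163 0.132] ((218.0, 209.5), (10.0, 19.0), 0.0)
blue [ 328  177   70   82 3531] [362.5 218. ] [ 0.556 -0.242  0.005] ((362.76324462890625, 217.5831298828125), (52.19610595703125, 69.10964965820312), 17.52556800842285)
black [251 199   6   6  26] [253.3 201.3] [0.591 0.07  0.123] ((253.25001525878906, 201.25001525878906), (4.949747085571289, 4.242640495300293), 45.0)
```

View pics/z.png

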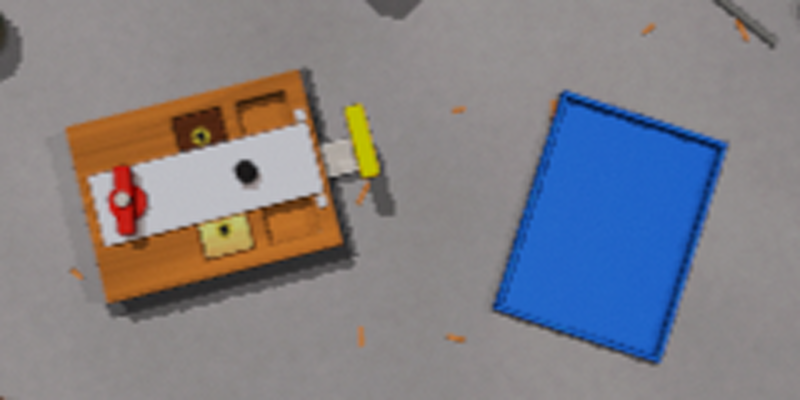

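```bash
python3 - <<'E'
from h import *
p,d,c=load('top0')
S=onz(c,217.4,209.6,.133);B=onz(c,288.1,191.9,.128);Pg=onz(c,253.3,201.3,.123)
print(S,B,Pg,np.linalg.norm((B-S)[:2]),np.linalg.norm((Pg-S)[:2]))
# fixture top face by depth
X=cloud(d,c); m=((X[...,2]>.078)&(X[...,2]<.089)).astype(np.uint8); m[:,:190]=0;m[:,300:]=0;m[:160]=0;m[250:]=0
m2=cv2.bitwise_or(m,((X[...,2]>.089)&(m*0+1>0)).astype(np.uint8)*0)
pts=X[m>0][:,:2].astype(np.float32); print(cv2.minAreaRect(pts*1000), len(pts))
t=cv2.minAreaRect(np.argwhere(cv2.inRange(cv2.cvtColor(p,cv2.COLOR_RGB2HSV),(105,150,60),(125,255,255))[160:265,310:420])[:,::-1].astype(np.float32)+[[0,0]])
hsv=cv2.cvtColor(p,cv2.COLOR_RGB2HSV); k=cv2.inRange(hsv,(105,150,60),(125,255,255)); k[:, :310]=0;k[:,420:]=0;k[:160]=0;k[265:]=0
q=np.argwhere(k>0)[:,::-1]; W=np.array([onz(c,u,v,.022)[:2] for u,v in q],np.float32); print('tray',cv2.minAreaRect(W*1000))
for u,v in((295,135),(168,157)): print(X[v,u])
E
```

```text
[0.56622928 0.16361887 0.133     ] [ 0.61735456 -0.02399393  0.128     ] [0.59084312 0.06902209 0.123     ] 0.19445399948406325 0.09774657413783215
((582.445556640625, 105.22999572753906), (150.5764617919922, 200.46734619140625), 15.083389282226562) 1960Traceback (most recent call last):
  File "<stdin>", line 9, in <module>
cv2.error: OpenCV(4.12.0) /io/opencv/modules/imgproc/src/convhull.cpp:143: error: (-215:Assertion failed) total >= 0 && (depth == CV_32F || depth == CV_32S) in function 'convexHull'
```

Request:
arm_command:
  deltas:
    - {"dz": -25}
    - {"dz": -30}
    - {"dx": -25, "dy": -22}
    - {"dx": -27, "dy": -24}
    - {"dx": -27, "dy": -24}
    - {"dx": -27, "dy": -24}
    - {"dx": -27, "dy": -24}
    - {"dx": -27, "dy": -24}
    - {"dx": -27, "dy": -24}
    - {"dx": -27, "dy": -24}
    - {"dx": -27, "dy": -24}
    - {"dx": -27, "dy": -24}
    - {"dx": -27, "dy": -24}
    - {"dx": -27, "dy": -24}
    - {"dx": -27, "dy": -24}
    - {"dx": -27, "dy": -24}
    - {"dx": -27, "dy": -24}
    - {"dx": -27, "dy": -24}
    - {"dx": -27, "dy": -24}
    - {"dx": -27, "dy": -24}

```text
invalid input
```

Request:
arm_command:
  deltas:
    - {"dx": -27, "dy": -24}
    - {"dx": -27, "dy": -24}
    - {"dx": -27, "dy": -24}
    - {"dx": -27, "dy": -24}
    - {"dx": -27, "dy": -24}
    - {"dx": -20, "dy": -20}
    - {"dx": 0, "dy": 0}

```text
invalid input
```

Request:
arm_command:
  deltas:
    - {"grip": 1, "dx": 0, "dy": 0, "dz": -25, "twist": 0}
    - {"grip": 1, "dx": 0, "dy": 0, "dz": -30, "twist": 0}
    - {"grip": 1, "dx": -25, "dy": -22, "dz": 0, "twist": 0}
    - {"grip": 1, "dx": -27, "dy": -24, "dz": 0, "twist": 0}
    - {"grip": 1, "dx": -27, "dy": -24, "dz": 0, "twist": 0}
    - {"grip": 1, "dx": -27, "dy": -24, "dz": 0, "twist": 0}
    - {"grip": 1, "dx": -27, "dy": -24, "dz": 0, "twist": 0}
    - {"grip": 1, "dx": -27, "dy": -24, "dz": 0, "twist": 0}
    - {"grip": 1, "dx": -27, "dy": -24, "dz": 0, "twist": 0}
    - {"grip": 1, "dx": -27, "dy": -24, "dz": 0, "twist": 0}
    - {"grip": 1, "dx": -27, "dy": -24, "dz": 0, "twist": 0}
    - {"grip": 1, "dx": -27, "dy": -24, "dz": 0, "twist": 0}
    - {"grip": 1, "dx": -27, "dy": -24, "dz": 0, "twist": 0}
    - {"grip": 1, "dx": -27, "dy": -24, "dz": 0, "twist": 0}
    - {"grip": 1, "dx": -27, "dy": -24, "dz": 0, "twist": 0}
    - {"grip": 1, "dx": -27, "dy": -24, "dz": 0, "twist": 0}
    - {"grip": 1, "dx": -27, "dy": -24, "dz": 0, "twist": 0}
    - {"grip": 1, "dx": -27, "dy": -24, "dz": 0, "twist": 0}
  squeeze: 30

```text
clock: 1.65
eef_pos: [0.4277, -0.106, 0.2697]
orientation: [-180.0, -0.0, -74.2]
wrist_force: [0.8, -1.0, -0.4]
opening: 1.004
```

Request:
arm_command:
  deltas:
    - {"grip": 1, "dx": -28, "dy": -26, "dz": 0, "twist": 0}
    - {"grip": 1, "dx": -28, "dy": -26, "dz": 0, "twist": 0}
    - {"grip": 1, "dx": -28, "dy": -26, "dz": 0, "twist": 0}
    - {"grip": 1, "dx": -28, "dy": -26, "dz": 0, "twist": 0}
    - {"grip": 1, "dx": -28, "dy": -26, "dz": 0, "twist": 0}
    - {"grip": 1, "dx": -28, "dy": -26, "dz": 0, "twist": 0}
    - {"grip": 1, "dx": -28, "dy": -26, "dz": 0, "twist": 0}
    - {"grip": 1, "dx": -27, "dy": -25, "dz": 0, "twist": 0}
    - {"grip": 1, "dx": 0, "dy": 0, "dz": 0, "twist": -7}
    - {"grip": 1, "dx": 0, "dy": 0, "dz": 0, "twist": -7}
    - {"grip": 1, "dx": 0, "dy": 0, "dz": 0, "twist": -7}
    - {"grip": 1, "dx": 0, "dy": 0, "dz": 0, "twist": -7}
    - {"grip": 1, "dx": 0, "dy": 0, "dz": 0, "twist": -7}
    - {"grip": 1, "dx": 0, "dy": 0, "dz": 0, "twist": -7}
    - {"grip": 1, "dx": 0, "dy": 0, "dz": 0, "twist": -7}
    - {"grip": 1, "dx": 0, "dy": 0, "dz": 0, "twist": -7}
    - {"grip": 1, "dx": 0, "dy": 0, "dz": 0, "twist": -7}
    - {"grip": 1, "dx": 0, "dy": 0, "dz": 0, "twist": -7}
    - {"grip": 1, "dx": 0, "dy": 0, "dz": 0, "twist": -7}

```text
clock: 3.23
eef_pos: [0.5658, 0.163, 0.2693]
orientation: [180.0, 0.0, 3.1]
wrist_force: [-0.0, -0.2, 0.0]
opening: 1.002
```

Request:
arm_command:
  deltas:
    - {"grip": 1, "dx": 0, "dy": 0, "dz": 0, "twist": -7}
    - {"grip": 1, "dx": 0, "dy": 0, "dz": 0, "twist": -7}
    - {"grip": 1, "dx": 0, "dy": 0, "dz": 0, "twist": -7}
    - {"grip": 1, "dx": 0, "dy": 0, "dz": 0, "twist": -7}
    - {"grip": 1, "dx": 0, "dy": 0, "dz": 0, "twist": -7}
    - {"grip": 1, "dx": 0, "dy": 0, "dz": 0, "twist": -7}
    - {"grip": 1, "dx": 0, "dy": 0, "dz": 0, "twist": -7}
    - {"grip": 1, "dx": 0, "dy": 0, "dz": 0, "twist": -7}
    - {"grip": 1, "dx": 0, "dy": 0, "dz": 0, "twist": -7}
    - {"grip": 1, "dx": 0, "dy": 0, "dz": 0, "twist": -7}
    - {"grip": 1, "dx": 0, "dy": 0, "dz": 0, "twist": -7}
    - {"grip": 1, "dx": 0, "dy": 0, "dz": 0, "twist": -7}
    - {"grip": 1, "dx": 0, "dy": 0, "dz": 0, "twist": 0}

```text
clock: 4.32
eef_pos: [0.5659, 0.1629, 0.2689]
orientation: [-179.9, -0.0, 87.0]
wrist_force: [-0.6, -0.3, 0.4]
opening: 1.002
```

```bash
python3 - <<'E'
from h import *
s=read_state();print(s['eef_pos'],s['orientation'],s['q'])
snap('wrist','w1')
E
```

```text
[0.56585614 0.16291161 0.2689326 ] [-1.79924724e+02 -2.22419477e-02  8.69518976e+01] [ 27.99071037  35.76524897 -69.05403933  94.32143377  34.45337962
  74.39724372  39.71425293]
```

View pics/w1.png

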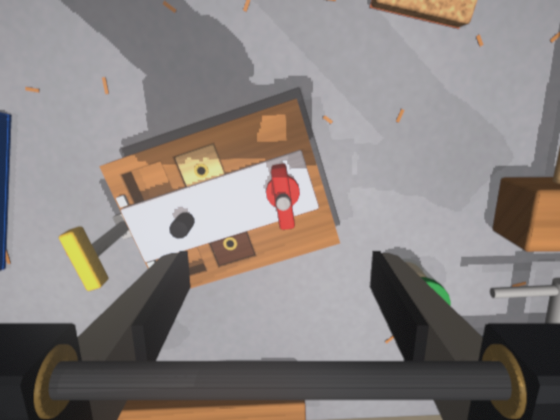

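```bash
python3 - <<'E'
from h import *
p,d,c=load('w1'); X=cloud(d,c)
hsv=cv2.cvtColor(p,cv2.COLOR_RGB2HSV)
k=(cv2.inRange(hsv,(0,180,60),(6,255,255))>0)&(X[...,2]>.124)&(X[...,2]<.14)
k[:140]=0;k[250:]=0
print(k.sum()); P=X[k]; print(cv2.minAreaRect((P[:,:2]*1000).astype(np.float32)),np.median(P,0))
st=(X[...,2]>.138)&(X[...,2]<.155);st[:140]=0;st[250:]=0;st[:,:240]=0;st[:,320:]=0;print('stud',X[st].mean(0),st.sum())
bl=(hsv[...,2]<50)&(X[...,2]>.118)&(X[...,2]<.13);bl[250:]=0;print('peg',X[bl].mean(0),np.ptp(X[bl],axis=0))
m=(X[...,2]>.08)&(X[...,2]<.088);m[:90]=0;m[300:]=0;m[:,:100]=0;m[:,345:]=0
print('fix',cv2.minAreaRect((X[m][:,:2]*1000).astype(np.float32)))
y=(cv2.inRange(hsv,(24,150,100),(34,255,255))>0)&(X[...,2]>.12);print('bar',cv2.minAreaRect((X[y][:,:2]*1000).astype(np.float32)),np.median(X[y],0))
s=(hsv[...,1]<40)&(X[...,2]>.09)&(X[...,2]<.112);print('strap z',np.median(X[s],0))
E
```

```text
0
((0.0, 0.0), (0.0, 0.0), 0.0) [nan nan nan]
stud [0.56689472 0.16562232 0.14457385] 191
  return _methods._mean(a, axis=axis, dtype=dtype,
  ret = um.true_divide(
<stdin>:8: RuntimeWarning: Mean of empty slice.
Traceback (most recent call last):
ValueError: zero-size array to reduction operation maximum which has no identity
```

```bash
python3 - <<'E'
from h import *
p,d,c=load('w1'); X=cloud(d,c)
hsv=cv2.cvtColor(p,cv2.COLOR_RGB2HSV)
for v,u in((175,280),(215,287),(225,183),(260,80),(130,275),(190,230)): print(v,u,X[v,u],hsv[v,u],d[v,u])
k=(cv2.inRange(hsv,(0,180,60),(10,255,255))>0)|(cv2.inRange(hsv,(170,180,60),(180,255,255))>0)
k[:140]=0;k[250:]=0;k[:,:255]=0;k[:,:]&=True;k[:,310:]=0
print('red',k.sum(),np.percentile(X[k][:,2],[5,50,95]))
kk=k&(X[...,2]>np.percentile(X[k][:,2],97)-.01)
print(cv2.minAreaRect((X[kk][:,:2]*1000).astype(np.float32)),np.median(X[kk],0))
E
```

```text
175 280 [0.54583414 0.16466917 0.13397072] [  0 152 161] 0.31035197
215 287 [0.58178166 0.16871423 0.13261533] [  1 164 219] 0.32206035
225 183 [0.58915993 0.07407384 0.12229349] [165   6  81] 0.33562285
260 80 [ 0.61563446 -0.02316266  0.12790188] [ 30 151 219] 0.33955738
130 275 [0.51269935 0.16193204 0.08477386] [ 13 137 186] 0.34779233
190 230 [0.56580709 0.11552243 0.09413562] [116   8 230] 0.35507303Traceback (most recent call last):
  File "<stdin>", line 7, in <module>
    return _quantile_unchecked(
        a, q, axis, out, overwrite_input, method, keepdims, weights)
    return _ureduce(a,
                    func=_quantile_ureduce_func,
    ...<5 lines>...
                    overwrite_input=overwrite_input,
                    method=method)
    r = func(a, **kwargs)
    result = _quantile(arr,
                       quantiles=q,
    ...<2 lines>...
                       out=out,
                       weights=wgt)
    slices_having_nans = np.isnan(arr[-1, ...])
                                  ~~~^^^^^^^^^
IndexError: index -1 is out of bounds for axis 0 with size 0
```

```bash
python3 - <<'E'
from h import *
p,d,c=load('w1'); X=cloud(d,c)
hsv=cv2.cvtColor(p,cv2.COLOR_RGB2HSV)
k=((hsv[...,0]<7)|(hsv[...,0]>172))&(hsv[...,1]>100)&(X[...,2]>.127)&(X[...,2]<.137)
b=np.zeros_like(k);b[140:250,255:310]=1;k&=b
r=cv2.minAreaRect((X[k][:,:2]*1000).astype(np.float32));print('wing',k.sum(),r,np.median(X[k],0))
w=X[k][:,:2];print('pca',np.degrees(np.arctan2(*np.linalg.svd(w-w.mean(0),full_matrices=0)[2][0][::-1])))
bl=(hsv[...,2]<100)&(X[...,2]>.115)&(X[...,2]<.13);b[:]=0;b[200:245,160:205]=1;bl&=b;print('peg',X[bl].mean(0),np.ptp(X[bl],axis=0))
m=(X[...,2]>.08)&(X[...,2]<.088);m[:90]=0;m[300:]=0;m[:,:100]=0;m[:,345:]=0
print('fix',cv2.minAreaRect((X[m][:,:2]*1000).astype(np.float32)))
y=(cv2.inRange(hsv,(24,130,80),(34,255,255))>0)&(X[...,2]>.12);y[:,150:]=0;print('bar',cv2.minAreaRect((X[y][:,:2]*1000).astype(np.float32)),np.median(X[y],0))
E
```

```text
wing 751 ((567.1487426757812, 165.51507568359375), (54.934661865234375, 13.976828575134277), 5.486710548400879) [0.5597183  0.16561691 0.13328395]
pca 5.531515516740823
peg [0.59142908 0.07063736 0.12241935] [0.01444806 0.01601353 0.01043988]
fix ((588.6915893554688, 89.25892639160156), (150.81649780273438, 234.26564025878906), 14.99699878692627)
bar ((546.0530395507812, 56.00872802734375), (55.36323928833008, 250.17713928222656), 41.72013473510742) [ 0.61637165 -0.02405066  0.12820518]
```

Request:
arm_command:
  deltas:
    - {"grip": 1, "dx": 2.6, "dy": 1.2, "dz": 15, "twist": -4.3}
    - {"grip": 1, "dx": 0, "dy": 0, "dz": 20, "twist": -4.3}
    - {"grip": 1, "dx": 0, "dy": 0, "dz": 25, "twist": 0}
    - {"grip": 1, "dx": 0, "dy": 0, "dz": 25, "twist": 0}
    - {"grip": 0.5, "dx": 0, "dy": 0, "dz": 20, "twist": 0}
    - {"grip": 0.5, "dx": 0, "dy": 0, "dz": 20, "twist": 0}
    - {"grip": 0.5, "dx": 0, "dy": 0, "dz": 15, "twist": 0}
    - {"grip": 0.5, "dx": 0, "dy": 0, "dz": 10, "twist": 0}
    - {"grip": 0.5, "dx": 0, "dy": 0, "dz": 6, "twist": 0}
    - {"grip": 0.5, "dx": 0, "dy": 0, "dz": 0, "twist": 0}

```text
clock: 5.2
eef_pos: [0.567, 0.1656, 0.1127]
orientation: [-179.9, 0.0, 95.3]
wrist_force: [0.7, 0.5, 0.3]
opening: 0.589
```

```bash
python3 - <<'E'
from h import *
s=read_state();print(s['eef_pos'],s['orientation'],s['q'],s['wrist_force'])
snap('wrist','w2')
E
```

```text
[0.56695455 0.1655865  0.1127499 ] [-1.79928532e+02  1.79068687e-02  9.53467002e+01] [ 23.30671834  45.61045152 -61.96677926 102.19276107  45.77709388
  61.63396886  39.8510701 ] [0.73538521 0.52290633 0.34306679]
```

View pics/w2.png

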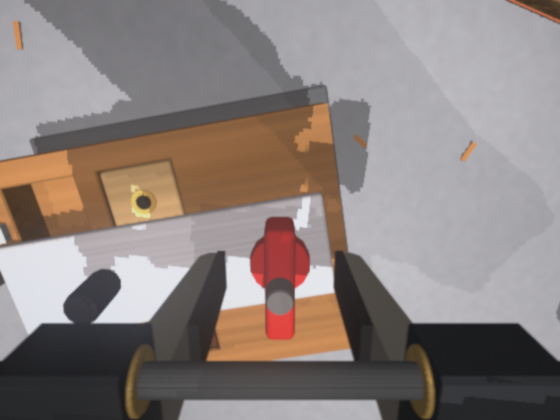

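Request:
arm_command:
  deltas:
    - {"grip": 0, "dx": 0, "dy": 0, "dz": 0, "twist": 0}
    - {"grip": 0, "dx": 0, "dy": 0, "dz": 0, "twist": 0}
    - {"grip": 0, "dx": 0, "dy": 0, "dz": 0, "twist": 0}
    - {"grip": 0, "dx": 0, "dy": 0, "dz": 0, "twist": 0}
    - {"grip": 0, "dx": 0, "dy": 0, "dz": 0, "twist": 0}
    - {"grip": 0, "dx": 0, "dy": 0, "dz": 0, "twist": 0}
    - {"grip": 0, "dx": 0, "dy": 0, "dz": -0.12, "twist": 5}
    - {"grip": 0, "dx": 0, "dy": 0, "dz": -0.12, "twist": 5}
    - {"grip": 0, "dx": 0, "dy": 0, "dz": -0.12, "twist": 5}
    - {"grip": 0, "dx": 0, "dy": 0, "dz": -0.12, "twist": 5}
  squeeze: 35

```text
clock: 6.08
eef_pos: [0.5674, 0.1655, 0.1144]
orientation: [180.0, 0.0, 75.2]
wrist_force: [-0.7, -1.4, 0.4]
opening: 0.151
```

Request:
arm_command:
  deltas:
    - {"grip": 0, "dx": 0, "dy": 0, "dz": -0.17, "twist": 7}
    - {"grip": 0, "dx": 0, "dy": 0, "dz": -0.17, "twist": 7}
    - {"grip": 0, "dx": 0, "dy": 0, "dz": -0.17, "twist": 7}
    - {"grip": 0, "dx": 0, "dy": 0, "dz": -0.17, "twist": 7}
    - {"grip": 0, "dx": 0, "dy": 0, "dz": -0.17, "twist": 7}
    - {"grip": 0, "dx": 0, "dy": 0, "dz": -0.17, "twist": 7}
    - {"grip": 0, "dx": 0, "dy": 0, "dz": -0.17, "twist": 7}
    - {"grip": 0, "dx": 0, "dy": 0, "dz": -0.17, "twist": 7}
    - {"grip": 0, "dx": 0, "dy": 0, "dz": -0.17, "twist": 7}
    - {"grip": 0, "dx": 0, "dy": 0, "dz": -0.17, "twist": 7}
    - {"grip": 0, "dx": 0, "dy": 0, "dz": -0.17, "twist": 7}
    - {"grip": 0, "dx": 0, "dy": 0, "dz": -0.17, "twist": 7}

```text
clock: 7.08
eef_pos: [0.5671, 0.1652, 0.1164]
orientation: [179.9, 0.0, -8.9]
wrist_force: [-0.9, -2.1, 2.5]
opening: 0.15
```

```bash
python3 - <<'E'
from h import *
s=read_state();print(s['eef_pos'],s['orientation'],s['q'],s['wrist_force'],s['wrist_torque'])
E
```

```text
[0.56707595 0.16518412 0.11640128] [ 1.79923547e+02  7.37311469e-03 -8.92740411e+00] [ 10.10342944  34.50845055 -39.81030382 102.87559743  27.23488496
  52.62801315 -50.67436743] [-0.89211804 -2.14122449  2.52774032] [-0.46505175  0.27269923  0.18572136]
```

Request:
arm_command:
  deltas:
    - {"grip": 0, "dx": 0, "dy": 0, "dz": -0.17, "twist": 7}
    - {"grip": 0, "dx": 0, "dy": 0, "dz": -0.17, "twist": 7}
    - {"grip": 0, "dx": 0, "dy": 0, "dz": -0.17, "twist": 7}
    - {"grip": 0, "dx": 0, "dy": 0, "dz": -0.17, "twist": 7}
    - {"grip": 0, "dx": 0, "dy": 0, "dz": -0.17, "twist": 7}
    - {"grip": 0, "dx": 0, "dy": 0, "dz": -0.17, "twist": 7}
    - {"grip": 0, "dx": 0, "dy": 0, "dz": -0.17, "twist": 7}
    - {"grip": 0, "dx": 0, "dy": 0, "dz": -0.17, "twist": 7}
    - {"grip": 0, "dx": 0, "dy": 0, "dz": -0.17, "twist": 7}
    - {"grip": 0, "dx": 0, "dy": 0, "dz": -0.17, "twist": 7}
    - {"grip": 0, "dx": 0, "dy": 0, "dz": -0.17, "twist": 7}
    - {"grip": 0, "dx": 0, "dy": 0, "dz": -0.17, "twist": 7}

```text
clock: 8.08
eef_pos: [0.5667, 0.1655, 0.1184]
orientation: [180.0, -0.0, -92.9]
wrist_force: [-2.3, -1.5, 3.3]
opening: 0.149
```

```bash
python3 - <<'E'
from h import *
s=read_state();print(s['eef_pos'],s['orientation'],s['q'],s['wrist_force'],s['wrist_torque'])
E
```

```text
[0.56673337 0.16553622 0.1184393 ] [ 1.79953292e+02 -4.97889890e-02 -9.29044539e+01] [  -3.89567557   29.55310656  -20.41136739  103.75048733   13.1916206
   49.08737088 -123.47557143] [-2.32732169 -1.47083731  3.29872805] [-0.23478657  0.46806932  0.14165935]
```

Request:
arm_command:
  deltas:
    - {"grip": 0, "dx": 0, "dy": 0, "dz": -0.17, "twist": 7}
    - {"grip": 0, "dx": 0, "dy": 0, "dz": -0.17, "twist": 7}
    - {"grip": 0, "dx": 0, "dy": 0, "dz": -0.17, "twist": 7}
    - {"grip": 0, "dx": 0, "dy": 0, "dz": -0.17, "twist": 7}
    - {"grip": 0, "dx": 0, "dy": 0, "dz": 0, "twist": 0}
    - {"grip": 1, "dx": 0, "dy": 0, "dz": 0, "twist": 0}
    - {"grip": 1, "dx": 0, "dy": 0, "dz": 0, "twist": 0}
    - {"grip": 1, "dx": 0, "dy": 0, "dz": 0, "twist": 0}
    - {"grip": 1, "dx": 0, "dy": 0, "dz": 0, "twist": 0}
    - {"grip": 1, "dx": 0, "dy": 0, "dz": 0, "twist": 0}
    - {"grip": 1, "dx": 0, "dy": 0, "dz": 0, "twist": 0}

```text
clock: 9.0
eef_pos: [0.5673, 0.1657, 0.1187]
orientation: [180.0, 0.0, -120.6]
wrist_force: [-0.0, -0.4, -0.5]
opening: 0.563
```

```bash
python3 - <<'E'
from h import *
s=read_state();print(s['eef_pos'],s['orientation'],s['q'],s['wrist_force'],s['wrist_torque'])
p,d,c=snap('wrist','w3')
E
```

```text
[0.56732119 0.16574568 0.11868826] [ 1.79990515e+02  3.62285479e-03 -1.20574766e+02] [  -8.75068241   28.64819407  -13.9845348   104.03965825    8.90275966
   48.37962646 -147.59397949] [-0.01827926 -0.36746246 -0.51797585] [0.06727677 0.0164319  0.0913024 ]
```

View pics/w3.png

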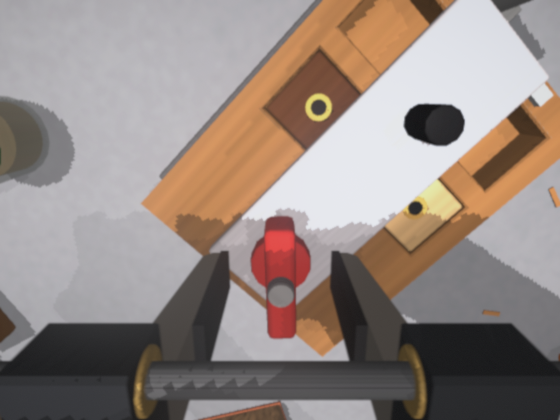

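Request:
arm_command:
  deltas:
    - {"grip": 1, "dx": 0, "dy": 0, "dz": 0, "twist": -6.9}
    - {"grip": 1, "dx": 0, "dy": 0, "dz": 0, "twist": -6.9}
    - {"grip": 1, "dx": 0, "dy": 0, "dz": 0, "twist": -6.9}
    - {"grip": 1, "dx": 0, "dy": 0, "dz": 0, "twist": -6.9}
    - {"grip": 1, "dx": 0, "dy": 0, "dz": 0, "twist": -6.9}
    - {"grip": 1, "dx": 0, "dy": 0, "dz": 0, "twist": -6.9}
    - {"grip": 1, "dx": 0, "dy": 0, "dz": 0, "twist": -6.9}
    - {"grip": 1, "dx": 0, "dy": 0, "dz": 0, "twist": -6.9}
    - {"grip": 1, "dx": 0, "dy": 0, "dz": 0, "twist": -6.9}
    - {"grip": 1, "dx": 0, "dy": 0, "dz": 0, "twist": -6.9}
    - {"grip": 1, "dx": 0, "dy": 0, "dz": 0, "twist": -6.9}
    - {"grip": 1, "dx": 0, "dy": 0, "dz": 0, "twist": -6.9}
    - {"grip": 1, "dx": 0, "dy": 0, "dz": 0, "twist": -6.9}

```text
clock: 10.13
eef_pos: [0.5674, 0.1656, 0.1188]
orientation: [-180.0, -0.0, -30.6]
wrist_force: [0.1, 0.9, -0.1]
opening: 1.0
```

Request:
arm_command:
  deltas:
    - {"grip": 1, "dx": 0, "dy": 0, "dz": 0, "twist": -6.9}
    - {"grip": 1, "dx": 0, "dy": 0, "dz": 0, "twist": -6.9}
    - {"grip": 1, "dx": 0, "dy": 0, "dz": 0, "twist": -6.9}
    - {"grip": 1, "dx": 0, "dy": 0, "dz": 0, "twist": -6.9}
    - {"grip": 1, "dx": 0, "dy": 0, "dz": 0, "twist": -6.9}
    - {"grip": 1, "dx": 0, "dy": 0, "dz": 0, "twist": -6.9}
    - {"grip": 1, "dx": 0, "dy": 0, "dz": 0, "twist": -6.9}
    - {"grip": 1, "dx": 0, "dy": 0, "dz": 0, "twist": -6.9}
    - {"grip": 1, "dx": 0, "dy": 0, "dz": 0, "twist": -6.9}
    - {"grip": 1, "dx": 0, "dy": 0, "dz": 0, "twist": -6.9}
    - {"grip": 1, "dx": 0, "dy": 0, "dz": 0, "twist": -6.9}
    - {"grip": 1, "dx": 0, "dy": 0, "dz": 0, "twist": -6.9}
    - {"grip": 1, "dx": 0, "dy": 0, "dz": 0, "twist": -6.9}
    - {"grip": 1, "dx": 0, "dy": 0, "dz": 0, "twist": 0}

```text
clock: 11.3
eef_pos: [0.5673, 0.1655, 0.1185]
orientation: [-180.0, -0.0, 58.9]
wrist_force: [-0.7, 1.0, -0.4]
opening: 1.003
```

```bash
python3 - <<'E'
from h import *
s=read_state();print(s['eef_pos'],s['orientation'],s['q'],s['wrist_force'],s['wrist_torque'])
E
```

```text
[0.56731477 0.16545176 0.11845082] [-1.79950257e+02 -3.58071422e-03  5.89428166e+01] [ 19.64731551  40.86460212 -54.92302718 102.19854327  39.00447765
  58.18021364   8.32963733] [-0.71592848  0.98223488 -0.35172601] [ 0.02268127 -0.10799854 -0.02801865]
```

Request:
arm_command:
  deltas:
    - {"grip": 0, "dx": 0, "dy": 0, "dz": 0, "twist": 0}
    - {"grip": 0, "dx": 0, "dy": 0, "dz": 0, "twist": 0}
    - {"grip": 0, "dx": 0, "dy": 0, "dz": 0, "twist": 0}
    - {"grip": 0, "dx": 0, "dy": 0, "dz": 0, "twist": 0}
    - {"grip": 0, "dx": 0, "dy": 0, "dz": 0, "twist": 0}
    - {"grip": 0, "dx": 0, "dy": 0, "dz": 0, "twist": 0}
    - {"grip": 0, "dx": 0, "dy": 0, "dz": 0, "twist": 0}
    - {"grip": 0, "dx": 0, "dy": 0, "dz": 0, "twist": 0}
    - {"grip": 0, "dx": 0, "dy": 0, "dz": -0.17, "twist": 7}
    - {"grip": 0, "dx": 0, "dy": 0, "dz": -0.17, "twist": 7}
    - {"grip": 0, "dx": 0, "dy": 0, "dz": -0.17, "twist": 7}
    - {"grip": 0, "dx": 0, "dy": 0, "dz": -0.17, "twist": 7}
    - {"grip": 0, "dx": 0, "dy": 0, "dz": -0.17, "twist": 7}
    - {"grip": 0, "dx": 0, "dy": 0, "dz": -0.17, "twist": 7}
    - {"grip": 0, "dx": 0, "dy": 0, "dz": -0.17, "twist": 7}
    - {"grip": 0, "dx": 0, "dy": 0, "dz": -0.17, "twist": 7}
    - {"grip": 0, "dx": 0, "dy": 0, "dz": -0.17, "twist": 7}
    - {"grip": 0, "dx": 0, "dy": 0, "dz": -0.17, "twist": 7}
    - {"grip": 0, "dx": 0, "dy": 0, "dz": -0.17, "twist": 7}

```text
clock: 12.88
eef_pos: [0.5672, 0.1658, 0.1208]
orientation: [180.0, -0.0, -18.5]
wrist_force: [0.6, -1.0, -1.3]
opening: 0.15
```

```bash
python3 - <<'E'
from h import *
s=read_state();print(s['eef_pos'],s['orientation'],s['q'],s['wrist_force'],s['wrist_torque'])
E
```

```text
[0.56723343 0.16579567 0.12075632] [ 1.79992808e+02 -7.57601267e-03 -1.85230544e+01] [  8.68178897  33.46600612 -37.74394079 102.80369282  25.22852297
  52.40664675 -58.7311945 ] [ 0.58585523 -1.0373526  -1.32031383] [-0.08325004 -0.10302878  0.31785069]
```

Request:
arm_command:
  deltas:
    - {"grip": 0, "dx": 0, "dy": 0, "dz": -0.1, "twist": 4}
    - {"grip": 0, "dx": 0, "dy": 0, "dz": -0.1, "twist": 4}
    - {"grip": 0, "dx": 0, "dy": 0, "dz": -0.1, "twist": 4}
    - {"grip": 0, "dx": 0, "dy": 0, "dz": 0, "twist": 0}

```text
clock: 13.22
eef_pos: [0.5673, 0.1658, 0.1211]
orientation: [180.0, -0.0, -30.3]
wrist_force: [0.1, -0.1, 0.7]
opening: 0.148
```

```bash
python3 - <<'E'
from h import *
s=read_state();print(s['eef_pos'],s['orientation'],s['wrist_force'],s['wrist_torque'])
E
```

```text
[0.5672849  0.16575755 0.12105793] [ 1.79990578e+02 -1.62602569e-02 -3.03261723e+01] [ 0.13717525 -0.14918949  0.72737904] [-0.0651161  -0.05061495  0.15229835]
```

Request:
arm_command:
  deltas:
    - {"grip": 0, "dx": 0, "dy": 0, "dz": -0.1, "twist": 3}
    - {"grip": 0, "dx": 0, "dy": 0, "dz": 0, "twist": 3}
    - {"grip": 0, "dx": 0, "dy": 0, "dz": 0, "twist": 0}

```text
clock: 13.47
eef_pos: [0.5673, 0.1658, 0.1212]
orientation: [180.0, -0.0, -36.1]
wrist_force: [0.4, 0.1, 1.5]
opening: 0.149
```

```bash
python3 - <<'E'
from h import *
s=read_state();print(s['eef_pos'],s['orientation'],s['wrist_force'],s['wrist_torque'])
E
```

```text
[0.56729236 0.16576658 0.12118019] [ 1.79989364e+02 -2.12611528e-02 -3.61370659e+01] [0.43480933 0.07691493 1.51423399] [-0.14398445  0.01936249  0.09249063]
```

Request:
arm_command:
  deltas:
    - {"grip": 0, "dx": 0, "dy": 0, "dz": 0, "twist": 2}
    - {"grip": 0, "dx": 0, "dy": 0, "dz": 0, "twist": 2}
    - {"grip": 0, "dx": 0, "dy": 0, "dz": 0, "twist": 0}

```text
clock: 13.72
eef_pos: [0.5673, 0.1658, 0.1212]
orientation: [180.0, -0.0, -40.0]
wrist_force: [-0.6, -0.7, 1.1]
opening: 0.158
```

```bash
python3 - <<'E'
from h import *
s=read_state();print(s['eef_pos'],s['orientation'],s['wrist_force'],s['wrist_torque'])
E
```

```text
[0.5672814  0.16577119 0.12115121] [ 1.79981629e+02 -4.28757838e-02 -3.99679086e+01] [-0.57495487 -0.72134455  1.12152018] [-0.1673315  -0.02797042  0.82785459]
```

Request:
arm_command:
  deltas:
    - {"grip": 0, "dx": 0, "dy": 0, "dz": 0, "twist": 3}
    - {"grip": 0, "dx": 0, "dy": 0, "dz": 0, "twist": 0}

```text
clock: 13.88
eef_pos: [0.5673, 0.1658, 0.1212]
orientation: [180.0, -0.0, -43.0]
wrist_force: [0.1, -1.1, 2.2]
opening: 0.167
```

```bash
python3 - <<'E'
from h import *
s=read_state();print(s['eef_pos'],s['orientation'],s['wrist_force'],s['wrist_torque'])
E
```

```text
[0.56728604 0.16579033 0.12118236] [ 1.79986643e+02 -4.79968337e-02 -4.29715989e+01] [ 0.09280597 -1.07664002  2.22099028] [-0.32403924 -0.07250696  1.1022748 ]
```

Request:
arm_command:
  deltas:
    - {"grip": 1, "dx": 0, "dy": 0, "dz": 0, "twist": 0}
    - {"grip": 1, "dx": 0, "dy": 0, "dz": 0, "twist": 0}
    - {"grip": 1, "dx": 0, "dy": 0, "dz": 0, "twist": 0}
    - {"grip": 1, "dx": 0, "dy": 0, "dz": 0, "twist": 0}
    - {"grip": 1, "dx": 0, "dy": 0, "dz": -15, "twist": 0}
    - {"grip": 1, "dx": 0, "dy": 0, "dz": -25, "twist": 0}
    - {"grip": 1, "dx": 28, "dy": 18, "dz": 0, "twist": 0}
    - {"grip": 1, "dx": 28, "dy": 18, "dz": 0, "twist": 0}
    - {"grip": 1, "dx": 28, "dy": 18, "dz": 0, "twist": 0}
    - {"grip": 1, "dx": 0, "dy": 0, "dz": 0, "twist": 0}

```text
clock: 14.72
eef_pos: [0.5934, 0.06, 0.1606]
orientation: [179.8, -0.2, -43.8]
wrist_force: [1.0, -0.7, -0.1]
opening: 0.868
```

```bash
python3 - <<'E'
from h import *
s=read_state();print(s['eef_pos'],s['orientation'],s['q'],s['wrist_force'])
p,d,c=snap('wrist','w4')
X=cloud(d,c)
g=p.max(2)<90
k=g&(X[...,2]>.115)&(X[...,2]<.135)&(np.abs(X[...,0]-.592)<.03)&(np.abs(X[...,1]-.07)<.03)
print(k.sum(),X[k].mean(0),X[k].min(0),X[k].max(0))
kt=k&(X[...,2]>.127);print(cv2.minEnclosingCircle((X[kt][:,:2]*1000).astype(np.float32)))
E
```

```text
[0.59339308 0.06003986 0.16055372] [179.82109207  -0.18707364 -43.78650115] [ 15.06543248  29.23815201 -32.05144692 100.70361829  18.66281297
  55.42622457 -68.2349027 ] [ 1.03906557 -0.72833152 -0.12359685]
756 [0.59465118 0.07501117 0.12894364] [0.58555578 0.06608771 0.11509932] [0.60171269 0.08171703 0.13294535]
((593.5026245117188, 73.75947570800781), 8.173666954040527)
```

View pics/w4.png

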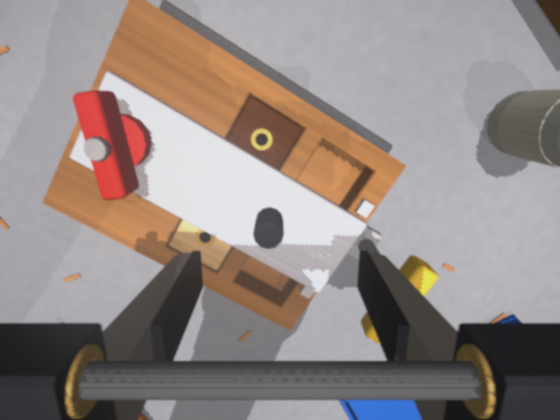

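Request:
arm_command:
  deltas:
    - {"grip": 0.8, "dx": 0, "dy": 0, "dz": 0, "twist": 0}
    - {"grip": 0.8, "dx": 0, "dy": 0, "dz": 0, "twist": 0}

```text
clock: 14.93
eef_pos: [0.5912, 0.0703, 0.1611]
orientation: [-180.0, 0.0, -43.1]
wrist_force: [-0.6, -0.2, 0.2]
opening: 0.813
```

```bash
python3 - <<'E'
from h import *
s=read_state();print(s['eef_pos'],s['orientation'],s['opening'])
p,d,c=snap('wrist','w5')
X=cloud(d,c)
g=p.max(2)<90
k=g&(X[...,2]>.115)&(X[...,2]<.135)&(np.abs(X[...,0]-.592)<.03)&(np.abs(X[...,1]-.07)<.03)
kt=k&(X[...,2]>.127);print(X[kt].mean(0),cv2.minEnclosingCircle((X[kt][:,:2]*1000).astype(np.float32)))
E
```

```text
[0.59115249 0.07031982 0.1610822 ] [-1.79971103e+02  4.81318453e-02 -4.31064798e+01] 0.8126089408471774
[0.59471645 0.07040175 0.13088168] ((594.0997924804688, 69.96192169189453), 8.427488327026367)
```

Request:
arm_command:
  deltas:
    - {"grip": 0.6, "dx": 2.1, "dy": -1.1, "dz": 10, "twist": 0}
    - {"grip": 0.6, "dx": 0, "dy": 0, "dz": 15, "twist": 0}
    - {"grip": 0.6, "dx": 0, "dy": 0, "dz": 15, "twist": 0}
    - {"grip": 0.6, "dx": 0, "dy": 0, "dz": 10, "twist": 0}
    - {"grip": 0, "dx": 0, "dy": 0, "dz": 0, "twist": 0}
    - {"grip": 0, "dx": 0, "dy": 0, "dz": 0, "twist": 0}
    - {"grip": 0, "dx": 0, "dy": 0, "dz": 0, "twist": 0}
    - {"grip": 0, "dx": 0, "dy": 0, "dz": 0, "twist": 0}
    - {"grip": 0, "dx": 0, "dy": 0, "dz": 0, "twist": 0}
    - {"grip": 0, "dx": 0, "dy": 0, "dz": 0, "twist": 0}
    - {"grip": 0, "dx": 0, "dy": 0, "dz": 0, "twist": 0}
  squeeze: 15

```text
clock: 15.9
eef_pos: [0.594, 0.0692, 0.1117]
orientation: [-179.9, 0.0, -43.2]
wrist_force: [-0.7, 2.2, 2.1]
opening: 0.191
```

```bash
python3 - <<'E'
from h import *
s=read_state();print(s['eef_pos'],s['orientation'],s['opening'],s['q'])
S=np.array([.567,.1657]);psi=np.radians(-43.1)
v=s['eef_pos'][:2]-S;R=np.linalg.norm(v);a0=np.arctan2(v[1],v[0]);print(R,np.degrees(a0))
prev=s['eef_pos'][:2]
for i in range(1,19):
    a=a0-np.radians(5.6*i);t=S+.1*np.array([np.cos(a),np.sin(a)]);D=(t-prev)*1000;prev=t
    print(i,np.round(t,3),'dx %.1f dy %.1f'%(np.cos(psi)*D[0]+np.sin(psi)*D[1],np.sin(psi)*D[0]-np.cos(psi)*D[1]))
E
```

```text
[0.5939879  0.06915842 0.11173401] [-1.79925561e+02  3.12791251e-03 -4.31831996e+01] 0.19118767309473228 [ 13.28481598  32.84425426 -30.79698035 102.46627058  21.06001663
  50.41805483 -70.2668402 ]
0.10024282451560619 -74.38183082354577
1 [0.584 0.067] dx -5.7 dy 8.0
2 [0.575 0.066] dx -6.2 dy 7.5
3 [0.565 0.066] dx -6.9 dy 6.9
4 [0.555 0.066] dx -7.6 dy 6.2
5 [0.546 0.068] dx -8.1 dy 5.4
6 [0.536 0.071] dx -8.6 dy 4.6
7 [0.527 0.074] dx -9.0 dy 3.7
8 [0.518 0.078] dx -9.4 dy 2.8
9 [0.51  0.084] dx -9.6 dy 1.9
10 [0.502 0.09 ] dx -9.7 dy 0.9
11 [0.495 0.096] dx -9.8 dy -0.0
12 [0.489 0.104] dx -9.7 dy -1.0
13 [0.483 0.112] dx -9.6 dy -1.9
14 [0.478 0.12 ] dx -9.3 dy -2.8
15 [0.474 0.129] dx -9.0 dy -3.7
16 [0.471 0.138] dx -8.6 dy -4.6
17 [0.469 0.148] dx -8.1 dy -5.4
18 [0.467 0.157] dx -7.6 dy -6.2
```

Request:
arm_command:
  deltas:
    - {"grip": 0, "dx": -5.7, "dy": 8.0, "dz": 0, "twist": 0}
    - {"grip": 0, "dx": -6.2, "dy": 7.5, "dz": 0, "twist": 0}
    - {"grip": 0, "dx": 0, "dy": 0, "dz": 0, "twist": 0}

```text
clock: 16.15
eef_pos: [0.5733, 0.0646, 0.1117]
orientation: [180.0, -0.0, -43.2]
wrist_force: [1.6, 1.0, 2.6]
opening: 0.19
```

Request:
arm_command:
  deltas:
    - {"grip": 0, "dx": -6.9, "dy": 6.9, "dz": 0, "twist": 0}
    - {"grip": 0, "dx": -7.6, "dy": 6.2, "dz": 0, "twist": 0}
    - {"grip": 0, "dx": -8.1, "dy": 5.4, "dz": 0, "twist": 0}
    - {"grip": 0, "dx": -8.6, "dy": 4.6, "dz": 0, "twist": 0}
    - {"grip": 0, "dx": -9.0, "dy": 3.7, "dz": 0, "twist": 0}
    - {"grip": 0, "dx": -9.4, "dy": 2.8, "dz": 0, "twist": 0}
    - {"grip": 0, "dx": -9.6, "dy": 1.9, "dz": 0, "twist": 0}
    - {"grip": 0, "dx": -9.7, "dy": 0.9, "dz": 0, "twist": 0}

```text
clock: 16.82
eef_pos: [0.5003, 0.0862, 0.111]
orientation: [179.8, -0.1, -43.3]
wrist_force: [0.3, -4.6, 4.7]
opening: 0.193
```

Request:
arm_command:
  deltas:
    - {"grip": 0, "dx": -9.8, "dy": 0, "dz": 0, "twist": 0}
    - {"grip": 0, "dx": -9.7, "dy": -1.0, "dz": 0, "twist": 0}
    - {"grip": 0, "dx": -9.6, "dy": -1.9, "dz": 0, "twist": 0}
    - {"grip": 0, "dx": -9.3, "dy": -2.8, "dz": 0, "twist": 0}
    - {"grip": 0, "dx": -9.0, "dy": -3.7, "dz": 0, "twist": 0}
    - {"grip": 0, "dx": -8.6, "dy": -4.6, "dz": 0, "twist": 0}
    - {"grip": 0, "dx": -8.1, "dy": -5.4, "dz": 0, "twist": 0}
    - {"grip": 0, "dx": -3, "dy": -2.5, "dz": 0, "twist": 0}
    - {"grip": 0, "dx": 0, "dy": 0, "dz": 0, "twist": 0}
    - {"grip": 0, "dx": 0, "dy": 0, "dz": 0, "twist": 0}

```text
clock: 17.65
eef_pos: [0.4675, 0.1516, 0.1108]
orientation: [180.0, 0.1, -43.1]
wrist_force: [-1.7, -0.1, 0.8]
opening: 0.189
```

```bash
python3 - <<'E'
from h import *
s=read_state();print(s['eef_pos'],s['orientation'],s['opening'],s['q'],s['wrist_force'])
S=np.array([.567,.1657]);v=s['eef_pos'][:2]-S;print(np.linalg.norm(v),np.degrees(np.arctan2(v[1],v[0])))
E
```

```text
[0.46750961 0.15163576 0.11077018] [ 1.79980439e+02  8.70066489e-02 -4.31205003e+01] 0.18925013504383673 [  6.67567551  24.47203411 -34.24853342 116.78503136  19.38431486
  44.31882495 -82.37201809] [-1.68977046 -0.05957298  0.84814185]
0.100479550242395 -171.95382056660907
```

Request:
arm_command:
  deltas:
    - {"grip": 0.6, "dx": 0, "dy": 0, "dz": 0, "twist": 0}
    - {"grip": 0.6, "dx": 0, "dy": 0, "dz": 0, "twist": 0}
    - {"grip": 0.6, "dx": 0, "dy": 0, "dz": 0, "twist": 0}
    - {"grip": 0.6, "dx": 0, "dy": 0, "dz": 0, "twist": 0}
    - {"grip": 0.6, "dx": 0, "dy": 0, "dz": -25, "twist": 0}
    - {"grip": 0.6, "dx": 0, "dy": 0, "dz": -35, "twist": 0}
    - {"grip": 1, "dx": 0, "dy": 0, "dz": 0, "twist": 0}

```text
clock: 18.23
eef_pos: [0.4715, 0.1523, 0.1761]
orientation: [-179.6, -0.3, -43.2]
wrist_force: [1.4, 0.6, 0.6]
opening: 0.651
```

```bash
python3 - <<'E'
from h import *
s=read_state();print(s['eef_pos'],s['orientation'],s['opening'])
p,d,c=snap('top','t1')
X=cloud(d,c)
cv2.imwrite('pics/t1z.png',cv2.resize(p[150:270,180:420],(800,400),interpolation=cv2.INTER_CUBIC)[:,:,::-1])
F=np.array([.583,.1055]);a=np.radians(15)
for y in(-.096,-.105,-.11,-.115,-.12,-.135):
    r=[]
    for x in(-.025,-.015,-.008,0,.008,.015,.025):
        w=F+np.array([np.cos(a)*x-np.sin(a)*y,np.sin(a)*x+np.cos(a)*y]);u,v=proj(c,[w[0],w[1],.1]); r.append(round(float(X[int(round(v)),int(round(u)),2]),3))
    print(y,r)
E
```

```text
[0.47148388 0.15225815 0.17607596] [-179.55304278   -0.26511304  -43.19247192] 0.6509410970629356
-0.096 [0.084, 0.086, 0.086, 0.089, 0.084, 0.085, 0.086]
-0.105 [0.012, 0.024, 0.031, 0.03, 0.014, 0.007, 0.01]
-0.11 [0.005, 0.03, 0.026, 0.031, -0.008, -0.004, 0.002]
-0.115 [-0.003, 0.028, 0.022, 0.028, 0.026, 0.002, 0.0]
-0.12 [-0.001, 0.027, 0.026, 0.029, 0.0, 0.003, 0.003]
-0.135 [0.132, 0.127, 0.13, 0.128, 0.128, 0.136, 0.125]
```

View pics/t1z.png

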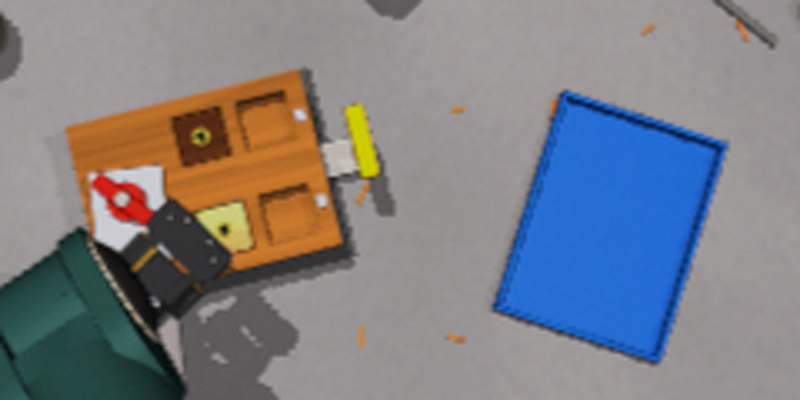

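Request:
arm_command:
  deltas:
    - {"grip": 1, "dx": 0, "dy": 0, "dz": 0, "twist": -7}
    - {"grip": 1, "dx": 0, "dy": 0, "dz": 0, "twist": -7}
    - {"grip": 1, "dx": 0, "dy": 0, "dz": 0, "twist": -7}
    - {"grip": 1, "dx": 0, "dy": 0, "dz": 0, "twist": -7}
    - {"grip": 1, "dx": 0, "dy": 0, "dz": 0, "twist": -7}
    - {"grip": 1, "dx": 0, "dy": 0, "dz": 0, "twist": -7}
    - {"grip": 1, "dx": 0, "dy": 0, "dz": 0, "twist": -7}
    - {"grip": 1, "dx": 0, "dy": 0, "dz": 0, "twist": -7}
    - {"grip": 1, "dx": 0, "dy": 0, "dz": 0, "twist": -2}
    - {"grip": 1, "dx": 0, "dy": 0, "dz": 0, "twist": 0}

```text
clock: 19.12
eef_pos: [0.4678, 0.1502, 0.1701]
orientation: [-180.0, 0.1, 14.8]
wrist_force: [-0.4, -0.2, 0.5]
opening: 1.006
```

```bash
cat >> h.py <<'E'
def go(x,y,z=None):
    s=read_state();e=s['eef_pos'];psi=np.radians(s['orientation'][2]);D=(np.array([x,y])-e[:2])*1000
    print('at',np.round(e,4),np.round(s['orientation'],1),'f',np.round(s['wrist_force'],1),'op',round(s['opening'],3),'q',np.round(s['q']))
    print('need dx %.1f dy %.1f dz %s'%(np.cos(psi)*D[0]+np.sin(psi)*D[1],np.sin(psi)*D[0]-np.cos(psi)*D[1],None if z is None else round((e[2]-z)*1000,1)))
F=np.array([.583,.1055]);FA=np.radians(15)
def fx(x,y): return F+np.array([np.cos(FA)*x-np.sin(FA)*y,np.sin(FA)*x+np.cos(FA)*y])
E
python3 - <<'E'
from h import *
print(fx(0,-.135)); go(*fx(0,-.135),.106)
p,d,c=load('t1');print('glue',onz(c,295,130,.15))
E
```

```text
[ 0.61794057 -0.02489999]
at [0.4678 0.1502 0.1701] [-1.80e+02  1.00e-01  1.48e+01] f [-0.4 -0.2  0.5] op 1.006 q [ 19.  23. -49. 114.  22.  53. -26.]
need dx 100.4 dy 207.7 dz 64.1
glue [ 0.78117552 -0.03940618  0.15      ]
```

Request:
arm_command:
  deltas:
    - {"grip": 1, "dx": 10, "dy": 21, "dz": 0, "twist": 0}
    - {"grip": 1, "dx": 13, "dy": 27, "dz": 0, "twist": 0}
    - {"grip": 1, "dx": 13, "dy": 27, "dz": 0, "twist": 0}
    - {"grip": 1, "dx": 13, "dy": 27, "dz": 0, "twist": 0}
    - {"grip": 1, "dx": 13, "dy": 27, "dz": 0, "twist": 0}
    - {"grip": 1, "dx": 13, "dy": 27, "dz": 0, "twist": 0}
    - {"grip": 1, "dx": 13, "dy": 27, "dz": 0, "twist": 0}
    - {"grip": 1, "dx": 12, "dy": 24, "dz": 0, "twist": 0}
    - {"grip": 1, "dx": 0, "dy": 0, "dz": 0, "twist": 0}
    - {"grip": 1, "dx": 0, "dy": 0, "dz": 0, "twist": 0}
    - {"grip": 1, "dx": 0, "dy": 0, "dz": 0, "twist": 0}

```text
clock: 20.03
eef_pos: [0.6169, -0.023, 0.1704]
orientation: [-179.9, 0.1, 14.8]
wrist_force: [0.6, 0.0, -0.1]
opening: 0.999
```

```bash
python3 - <<'E'
from h import *
go(.6177,-.0247,.106)
p,d,c=snap('wrist','w6');X=cloud(d,c);hsv=cv2.cvtColor(p,cv2.COLOR_RGB2HSV)
y=(hsv[...,0]>24)&(hsv[...,0]<34)&(hsv[...,1]>120)&(X[...,2]>.122)&(X[...,2]<.135)&(abs(X[...,0]-.617)<.05)&(abs(X[...,1]+.025)<.04)
print('bar',y.sum(),cv2.minAreaRect((X[y][:,:2]*1000).astype(np.float32)),np.median(X[y],0))
E
```

```text
at [ 0.6169 -0.023   0.1704] [-1.799e+02  1.000e-01  1.480e+01] f [ 0.6  0.  -0.1] op 0.999 q [ 30.  34. -43.  97.  26.  60.  -7.]
need dx 0.3 dy 1.8 dz 64.4
bar 450 ((619.7132568359375, -26.883800506591797), (30.470685958862305, 7.848369598388672), 16.728422164916992) [ 0.62006697 -0.02704159  0.12854217]
```

View pics/w6.png

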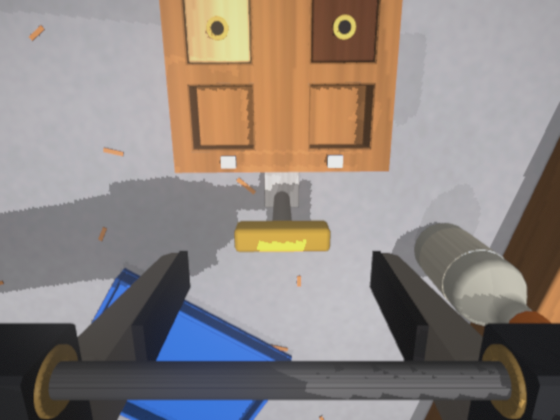

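Request:
arm_command:
  deltas:
    - {"grip": 1, "dx": 0.3, "dy": 1.8, "dz": 12, "twist": 0}
    - {"grip": 1, "dx": 0, "dy": 0, "dz": 18, "twist": 0}
    - {"grip": 1, "dx": 0, "dy": 0, "dz": 18, "twist": 0}
    - {"grip": 1, "dx": 0, "dy": 0, "dz": 16, "twist": 0}
    - {"grip": 1, "dx": 0, "dy": 0, "dz": 0, "twist": 0}
    - {"grip": 0.4, "dx": 0, "dy": 0, "dz": 0, "twist": 0}
    - {"grip": 0.4, "dx": 0, "dy": 0, "dz": 0, "twist": 0}
    - {"grip": 0.4, "dx": 0, "dy": 0, "dz": 0, "twist": 0}
    - {"grip": 0.4, "dx": 0, "dy": 0, "dz": 0, "twist": 0}
    - {"grip": 0.4, "dx": 0, "dy": 0, "dz": 0, "twist": 0}
  squeeze: 50

```text
clock: 20.92
eef_pos: [0.619, -0.0257, 0.1079]
orientation: [180.0, -0.1, 14.8]
wrist_force: [-0.0, -0.1, 0.0]
opening: 0.657
```

Gripped (60.4 mm, right for the bar). Lift 20 mm.

Request:
arm_command:
  deltas:
    - {"grip": 0.4, "dx": 0, "dy": 0, "dz": -3, "twist": 0}
    - {"grip": 0.4, "dx": 0, "dy": 0, "dz": -3, "twist": 0}
    - {"grip": 0.4, "dx": 0, "dy": 0, "dz": -3, "twist": 0}
    - {"grip": 0.4, "dx": 0, "dy": 0, "dz": -3, "twist": 0}
    - {"grip": 0.4, "dx": 0, "dy": 0, "dz": -3, "twist": 0}
    - {"grip": 0.4, "dx": 0, "dy": 0, "dz": -3, "twist": 0}
    - {"grip": 0.4, "dx": 0, "dy": 0, "dz": 0, "twist": 0}

```text
clock: 21.5
eef_pos: [0.6191, -0.0256, 0.1246]
orientation: [-180.0, -0.1, 14.8]
wrist_force: [4.0, -0.0, -8.0]
opening: 0.65
```

Request:
arm_command:
  deltas:
    - {"grip": 0.4, "dx": 0, "dy": 0, "dz": -1.5, "twist": 0}
    - {"grip": 0.4, "dx": 0, "dy": 0, "dz": -1, "twist": 0}
    - {"grip": 0.4, "dx": 0, "dy": 0, "dz": 0, "twist": 0}
    - {"grip": 0.4, "dx": 0, "dy": 0, "dz": 0, "twist": 0}

```text
clock: 21.83
eef_pos: [0.6191, -0.0256, 0.1268]
orientation: [-180.0, -0.1, 14.8]
wrist_force: [5.2, 0.2, -10.5]
opening: 0.646
```

```bash
python3 - <<'E'
from h import *
go(.6177,-.0247)
p,d,c=snap('top','t2');X=cloud(d,c)
for n,x in(('dark',.04),('light',-.04)):
    u,v=proj(c,[*fx(x,-.008),.1]);print(n,u,v,np.median(X[int(v)-3:int(v)+4,int(u)-3:int(u)+4,2]))
cv2.imwrite('pics/t2z.png',cv2.resize(p[150:270,180:420],(800,400),interpolation=cv2.INTER_CUBIC)[:,:,::-1])
snap('side','s2')
E
```

```text
at [ 0.6191 -0.0256  0.1268] [-1.80e+02 -1.00e-01  1.48e+01] f [  5.2   0.2 -10.5] op 0.646 q [ 29.  37. -41.  98.  28.  56.  -8.]
need dx -1.1 dy -1.2 dz None
dark 239.7205145596805 189.73619169198523 0.10191788689368986
light 246.6445893532899 218.0913346353026 0.10203009510992578
```

View pics/t2z.png

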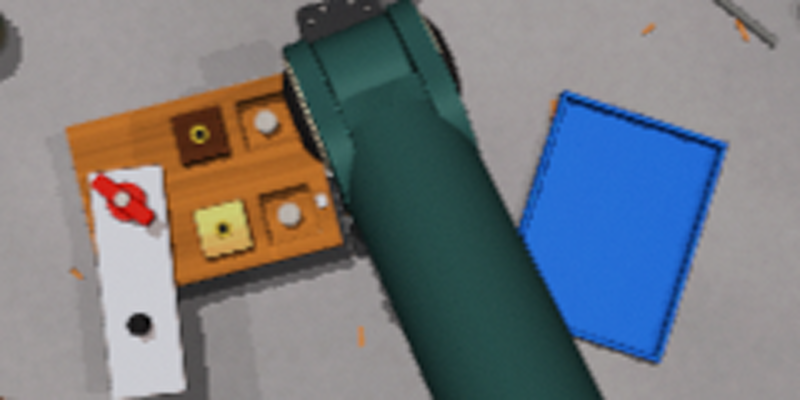

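View pics/s2.png

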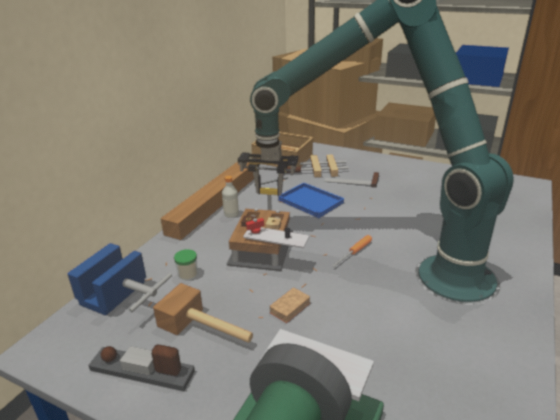

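Request:
arm_command:
  deltas:
    - {"grip": 0.4, "dx": 0, "dy": 0, "dz": -1.5, "twist": 0}
    - {"grip": 0.4, "dx": 0, "dy": 0, "dz": -1, "twist": 0}
    - {"grip": 0.4, "dx": 0, "dy": 0, "dz": 0, "twist": 0}
    - {"grip": 0.4, "dx": 0, "dy": 0, "dz": 0, "twist": 0}

```text
clock: 22.27
eef_pos: [0.6191, -0.0256, 0.1281]
orientation: [-179.9, -0.1, 14.8]
wrist_force: [8.0, 2.3, -18.9]
opening: 0.646
```

```bash
python3 - <<'E'
from h import *
go(.6177,-.0247)
p,d,c=snap('top','t3');X=cloud(d,c)
for n,x in(('dark',.04),('light',-.04)):
    u,v=proj(c,[*fx(x,-.008),.1]);print(n,u,v,np.median(X[int(v)-3:int(v)+4,int(u)-3:int(u)+4,2]))
E
```

```text
at [ 0.6191 -0.0256  0.1281] [-1.799e+02 -1.000e-01  1.480e+01] f [  8.    2.3 -18.9] op 0.646 q [ 29.  37. -41.  98.  28.  56.  -8.]
need dx -1.1 dy -1.2 dz None
dark 239.7205145596805 189.73619169198523 0.10314575696401684
light 246.6445893532899 218.0913346353026 0.1028412823639735
```

Request:
arm_command:
  deltas:
    - {"grip": 0.9, "dx": 0, "dy": 0, "dz": 1, "twist": 0}
    - {"grip": 0.9, "dx": 0, "dy": 0, "dz": 0, "twist": 0}
    - {"grip": 0.9, "dx": 0, "dy": 0, "dz": 0, "twist": 0}
    - {"grip": 0.9, "dx": 0, "dy": 0, "dz": 0, "twist": 0}
    - {"grip": 0.9, "dx": 0, "dy": 0, "dz": -20, "twist": 0}
    - {"grip": 0.9, "dx": 0, "dy": 0, "dz": -25, "twist": 0}
    - {"grip": 0.65, "dx": 0, "dy": 0, "dz": 0, "twist": 0}
    - {"grip": 0.65, "dx": 0, "dy": 0, "dz": 0, "twist": 0}

```text
clock: 22.98
eef_pos: [0.6195, -0.0256, 0.176]
orientation: [179.9, -0.2, 14.8]
wrist_force: [0.3, -0.3, -0.4]
opening: 0.78
```

```bash
python3 - <<'E'
from h import *
print(fx(-.04,-.008));go(*fx(-.04,-.008),.088)
E
```

```text
[0.54643352 0.08741983]
at [ 0.6195 -0.0256  0.176 ] [179.9  -0.2  14.8] f [ 0.3 -0.3 -0.4] op 0.78 q [ 30.  34. -43.  96.  26.  60.  -7.]
need dx -41.8 dy -127.9 dz 88.0
```

Request:
arm_command:
  deltas:
    - {"grip": 0.65, "dx": -8, "dy": -25, "dz": 0, "twist": 0}
    - {"grip": 0.65, "dx": -9, "dy": -26, "dz": 0, "twist": 0}
    - {"grip": 0.65, "dx": -9, "dy": -26, "dz": 0, "twist": 0}
    - {"grip": 0.65, "dx": -9, "dy": -26, "dz": 0, "twist": 0}
    - {"grip": 0.65, "dx": -7, "dy": -25, "dz": 0, "twist": 0}
    - {"grip": 0.65, "dx": 0, "dy": 0, "dz": 0, "twist": 0}
    - {"grip": 0.65, "dx": 0, "dy": 0, "dz": 0, "twist": 0}
    - {"grip": 0.65, "dx": 0, "dy": 0, "dz": 0, "twist": 0}

```text
clock: 23.65
eef_pos: [0.5454, 0.0863, 0.1736]
orientation: [180.0, 0.0, 14.8]
wrist_force: [0.3, 0.1, -0.4]
opening: 0.65
```

```bash
python3 - <<'E'
from h import *
go(*fx(-.04,-.008),.088)
p,d,c=snap('wrist','w7');X=cloud(d,c)
k=(X[...,2]>.098)&(X[...,2]<.109)
for n,x in(('dark',.04),('light',-.04)):
    w=fx(x,-.008);kk=k&(np.hypot(X[...,0]-w[0],X[...,1]-w[1])<.032)
    print(n,w,kk.sum(),cv2.minAreaRect((X[kk][:,:2]*1000).astype(np.float32)),np.median(X[kk],0))
E
```

```text
at [0.5454 0.0863 0.1736] [180.    0.   14.8] f [ 0.3  0.1 -0.4] op 0.65 q [ 23.  28. -46. 106.  24.  57. -18.]
need dx 1.3 dy -0.8 dz 85.6
dark [0.62370759 0.10812536] 3313 ((624.575439453125, 108.02733612060547), (40.325294494628906, 40.49741744995117), 15.54104232788086) [0.6233972  0.10923946 0.10324958]
light [0.54643352 0.08741983] 3236 ((547.60986328125, 87.19943237304688), (40.183902740478516, 40.1148681640625), 15.386651039123535) [0.54722107 0.08857719 0.10325721]
```

View pics/w7.png

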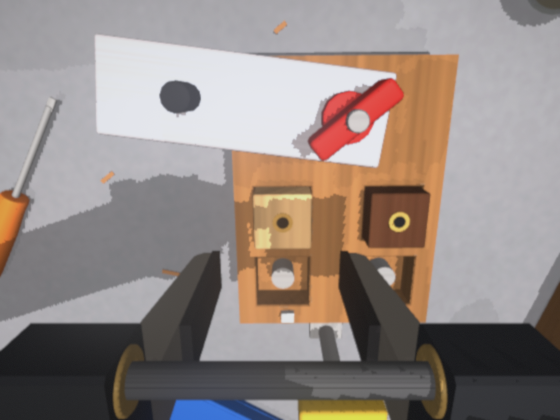

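Request:
arm_command:
  deltas:
    - {"grip": 0.65, "dx": 2.2, "dy": -0.4, "dz": 15, "twist": 0}
    - {"grip": 0.65, "dx": 0, "dy": 0, "dz": 22, "twist": 0}
    - {"grip": 0.65, "dx": 0, "dy": 0, "dz": 22, "twist": 0}
    - {"grip": 0.65, "dx": 0, "dy": 0, "dz": 15, "twist": 0}
    - {"grip": 0.65, "dx": 0, "dy": 0, "dz": 10, "twist": 0}
    - {"grip": 0.65, "dx": 0, "dy": 0, "dz": 0, "twist": 0}
    - {"grip": 0.2, "dx": 0, "dy": 0, "dz": 0, "twist": 0}
    - {"grip": 0.2, "dx": 0, "dy": 0, "dz": 0, "twist": 0}
    - {"grip": 0.2, "dx": 0, "dy": 0, "dz": 0, "twist": 0}
    - {"grip": 0.2, "dx": 0, "dy": 0, "dz": 0, "twist": 0}
    - {"grip": 0.2, "dx": 0, "dy": 0, "dz": 0, "twist": 0}
  squeeze: 30

```text
clock: 24.62
eef_pos: [0.5475, 0.0881, 0.0909]
orientation: [180.0, -0.0, 14.8]
wrist_force: [-1.3, -0.4, 3.9]
opening: 0.431
```

```bash
python3 - <<'E'
from h import *
go(*fx(-.04,-.008),.088)
E
```

```text
at [0.5475 0.0881 0.0909] [180.   -0.   14.8] f [-1.3 -0.4  3.9] op 0.431 q [ 19.  34. -42. 109.  30.  48. -23.]
need dx -1.2 dy 0.4 dz 2.9
```

Request:
arm_command:
  deltas:
    - {"grip": 0.2, "dx": 0, "dy": 0, "dz": -5, "twist": 0}
    - {"grip": 0.2, "dx": 0, "dy": 0, "dz": -10, "twist": 0}
    - {"grip": 0.2, "dx": 0, "dy": 0, "dz": -20, "twist": 0}
    - {"grip": 0.2, "dx": 0, "dy": 0, "dz": -25, "twist": 0}
    - {"grip": 0.2, "dx": 0, "dy": 0, "dz": -20, "twist": 0}
    - {"grip": 0.2, "dx": 0, "dy": 0, "dz": 0, "twist": 0}
  squeeze: 40

```text
clock: 25.12
eef_pos: [0.55, 0.0894, 0.1749]
orientation: [179.9, -0.5, 14.8]
wrist_force: [1.8, 0.7, -1.2]
opening: 0.432
```

```bash
cat >> h.py <<'E'
def tray(c,p):
    hsv=cv2.cvtColor(p,cv2.COLOR_RGB2HSV); k=cv2.inRange(hsv,(105,150,60),(125,255,255)); k[:, :310]=0;k[:,440:]=0;k[:150]=0;k[290:]=0
    q=np.argwhere(k>0)[:,::-1]; W=np.array([onz(c,u,v,.018)[:2] for u,v in q],np.float32)
    return len(q),cv2.minAreaRect(W*1000),cv2.boxPoints(cv2.minAreaRect(W*1000)).round().tolist()
E
python3 - <<'E'
from h import *
p,d,c=snap('top','t4');print(tray(c,p));print(tray(*(lambda a:(a[2],a[0]))(load('top0'))))
go(*fx(-.04,-.008),.088)
E
```

```text
(3588, ((558.013671875, -241.5274658203125), (149.44076538085938, 199.6218719482422), 72.93419647216797), [[441.0, -284.0], [632.0, -342.0], [675.0, -199.0], [485.0, -141.0]])
(3588, ((557.9867553710938, -241.5192108154297), (149.44076538085938, 199.67820739746094), 72.93419647216797), [[441.0, -284.0], [632.0, -342.0], [675.0, -199.0], [484.0, -141.0]])
at [0.5489 0.0888 0.1728] [179.9  -0.3  14.8] f [ 0.5 -0.5 -0.8] op 0.433 q [ 23.  28. -46. 105.  24.  56. -19.]
need dx -2.7 dy 0.7 dz 84.8
```

View pics/t4.png

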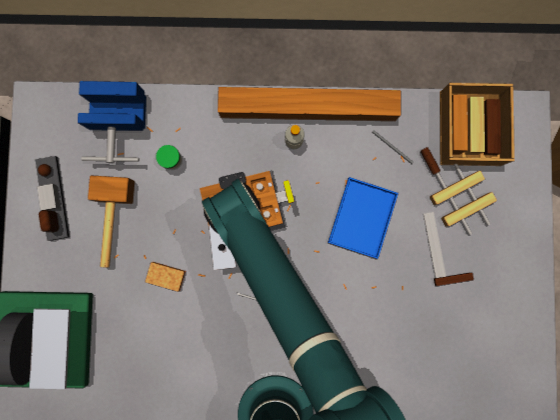

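Request:
arm_command:
  deltas:
    - {"grip": 0.2, "dx": -5, "dy": 13, "dz": 0, "twist": 0}
    - {"grip": 0.2, "dx": -9, "dy": 23, "dz": 0, "twist": 0}
    - {"grip": 0.2, "dx": -9, "dy": 24, "dz": 0, "twist": 0}
    - {"grip": 0.2, "dx": -9, "dy": 24, "dz": 0, "twist": 0}
    - {"grip": 0.2, "dx": -9, "dy": 24, "dz": 0, "twist": 0}
    - {"grip": 0.2, "dx": -9, "dy": 24, "dz": 0, "twist": 0}
    - {"grip": 0.2, "dx": -9, "dy": 24, "dz": 0, "twist": 0}
    - {"grip": 0.2, "dx": -9, "dy": 24, "dz": 0, "twist": 0}
    - {"grip": 0.2, "dx": -9, "dy": 24, "dz": 0, "twist": 0}
    - {"grip": 0.2, "dx": -9, "dy": 24, "dz": 0, "twist": 0}
    - {"grip": 0.2, "dx": -9, "dy": 23, "dz": 0, "twist": 0}
    - {"grip": 0.2, "dx": -9, "dy": 23, "dz": 0, "twist": 0}
    - {"grip": 0.2, "dx": -7, "dy": 17, "dz": 0, "twist": 0}
    - {"grip": 0.2, "dx": -3, "dy": 7, "dz": 0, "twist": 0}
    - {"grip": 0.2, "dx": 0, "dy": 0, "dz": 0, "twist": 0}

```text
clock: 26.42
eef_pos: [0.5121, -0.2308, 0.1691]
orientation: [-180.0, 0.1, 14.6]
wrist_force: [-0.5, -0.3, 0.1]
opening: 0.432
```

Request:
arm_command:
  deltas:
    - {"grip": 0.2, "dx": 0, "dy": 0, "dz": 0, "twist": -4}
    - {"grip": 0.2, "dx": 0, "dy": 0, "dz": 0, "twist": -6}
    - {"grip": 0.2, "dx": 0, "dy": 0, "dz": 0, "twist": -6}
    - {"grip": 0.2, "dx": 0, "dy": 0, "dz": 0, "twist": -6}
    - {"grip": 0.2, "dx": 0, "dy": 0, "dz": 0, "twist": -6}
    - {"grip": 0.2, "dx": 0, "dy": 0, "dz": 0, "twist": -6}
    - {"grip": 0.2, "dx": 0, "dy": 0, "dz": 0, "twist": -6}
    - {"grip": 0.2, "dx": 0, "dy": 0, "dz": 0, "twist": -6}
    - {"grip": 0.2, "dx": 0, "dy": 0, "dz": 0, "twist": -6}
    - {"grip": 0.2, "dx": 0, "dy": 0, "dz": 0, "twist": -6}
    - {"grip": 0.2, "dx": 0, "dy": 0, "dz": 0, "twist": 0}
    - {"grip": 0.2, "dx": 0, "dy": 0, "dz": 0, "twist": 0}

```text
clock: 27.42
eef_pos: [0.5133, -0.2274, 0.1699]
orientation: [-180.0, -0.1, 72.7]
wrist_force: [-0.9, -0.3, -0.1]
opening: 0.431
```

```bash
python3 - <<'E'
from h import *
go(.515,-.2283,.02)
p,d,c=snap('wrist','w8')
E
```

```text
at [ 0.5133 -0.2274  0.1699] [-1.80e+02 -1.00e-01  7.27e+01] f [-0.9 -0.3 -0.1] op 0.431 q [ 63.  34. -57. 104.  32.  60.  66.]
need dx -0.4 dy 1.9 dz 149.9
```

View pics/w8.png

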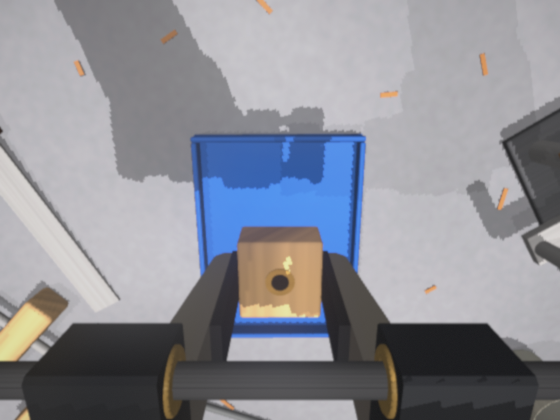

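```bash
python3 - <<'E'
from h import *
p,d,c=load('w8')
print(proj(c,[.515,-.2283,.005]))
for q in((.441,-.284),(.632,-.342),(.675,-.199),(.485,-.141)): print(q,np.round(proj(c,[*q,.022])))
for u,v in((192,136),(364,136)): print(onz(c,u,v,.022))
E
```

```text
(np.float64(279.23575836160194), np.float64(191.52066727159178))
(0.441, -0.284) [190. 134.]
(0.632, -0.342) [206. 336.]
(0.675, -0.199) [354. 335.]
(0.485, -0.141) [367. 134.]
[ 0.44272347 -0.28327865  0.022     ]
[ 0.48588778 -0.14402159  0.022     ]
```

Request:
arm_command:
  deltas:
    - {"grip": 0.2, "dx": -0.4, "dy": 1.9, "dz": 10, "twist": 0}
    - {"grip": 0.2, "dx": 0, "dy": 0, "dz": 20, "twist": 0}
    - {"grip": 0.2, "dx": 0, "dy": 0, "dz": 25, "twist": 0}
    - {"grip": 0.2, "dx": 0, "dy": 0, "dz": 25, "twist": 0}
    - {"grip": 0.2, "dx": 0, "dy": 0, "dz": 25, "twist": 0}
    - {"grip": 0.2, "dx": 0, "dy": 0, "dz": 20, "twist": 0}
    - {"grip": 0.2, "dx": 0, "dy": 0, "dz": 10, "twist": 0}
    - {"grip": 0.2, "dx": 0, "dy": 0, "dz": 6, "twist": 0}
    - {"grip": 0.2, "dx": 0, "dy": 0, "dz": 4, "twist": 0}
    - {"grip": 0.2, "dx": 0, "dy": 0, "dz": 0, "twist": 0}
    - {"grip": 0.2, "dx": 0, "dy": 0, "dz": 0, "twist": 0}

```text
clock: 28.38
eef_pos: [0.5155, -0.23, 0.0259]
orientation: [179.9, 0.0, 72.8]
wrist_force: [-0.2, -0.1, -0.7]
opening: 0.431
```

Request:
arm_command:
  deltas:
    - {"grip": 0.2, "dx": 0, "dy": 0, "dz": 3, "twist": 0}
    - {"grip": 0.2, "dx": 0, "dy": 0, "dz": 3, "twist": 0}
    - {"grip": 0.2, "dx": 0, "dy": 0, "dz": 1.5, "twist": 0}
    - {"grip": 0.2, "dx": 0, "dy": 0, "dz": 0, "twist": 0}

```text
clock: 28.72
eef_pos: [0.5146, -0.23, 0.0174]
orientation: [-180.0, 0.0, 72.8]
wrist_force: [-0.2, 0.2, 0.0]
opening: 0.431
```

Request:
arm_command:
  deltas:
    - {"grip": 0.6, "dx": 0, "dy": 0, "dz": 0, "twist": 0}
    - {"grip": 0.6, "dx": 0, "dy": 0, "dz": 0, "twist": 0}
    - {"grip": 0.6, "dx": 0, "dy": 0, "dz": 0, "twist": 0}
    - {"grip": 0.6, "dx": 0, "dy": 0, "dz": -10, "twist": 0}
    - {"grip": 0.6, "dx": 0, "dy": 0, "dz": -30, "twist": 0}
    - {"grip": 0.6, "dx": 0, "dy": 0, "dz": -40, "twist": 0}
    - {"grip": 0.6, "dx": 0, "dy": 0, "dz": -40, "twist": 0}
    - {"grip": 0.6, "dx": 0, "dy": 0, "dz": -30, "twist": 0}
    - {"grip": 0.65, "dx": 0, "dy": 0, "dz": 0, "twist": 7}
    - {"grip": 0.65, "dx": 0, "dy": 0, "dz": 0, "twist": 7}
    - {"grip": 0.65, "dx": 0, "dy": 0, "dz": 0, "twist": 7}
    - {"grip": 0.65, "dx": 0, "dy": 0, "dz": 0, "twist": 7}
    - {"grip": 0.65, "dx": 0, "dy": 0, "dz": 0, "twist": 7}
    - {"grip": 0.65, "dx": 0, "dy": 0, "dz": 0, "twist": 7}
    - {"grip": 0.65, "dx": 0, "dy": 0, "dz": 0, "twist": 7}
    - {"grip": 0.65, "dx": 0, "dy": 0, "dz": 0, "twist": 7}
    - {"grip": 0.65, "dx": 0, "dy": 0, "dz": 0, "twist": 1.5}
    - {"grip": 0.65, "dx": 0, "dy": 0, "dz": 0, "twist": 0}

```text
clock: 30.22
eef_pos: [0.515, -0.2297, 0.1683]
orientation: [179.9, -0.0, 15.4]
wrist_force: [0.4, 0.3, -0.3]
opening: 0.647
```

```bash
python3 - <<'E'
from h import *
go(.6246,.108,.09)
p,d,c=snap('wrist','w9')
E
```

```text
at [ 0.515  -0.2297  0.1683] [179.9  -0.   15.4] f [ 0.4  0.3 -0.3] op 0.647 q [ 54.  29. -43. 104.  23.  56.  16.]
need dx 195.5 dy -296.3 dz 78.3
```

View pics/w9.png

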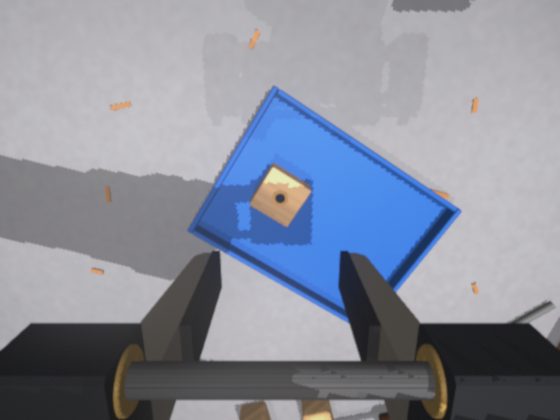

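Request:
arm_command:
  deltas:
    - {"grip": 0.65, "dx": 9, "dy": -13, "dz": 0, "twist": 0}
    - {"grip": 0.65, "dx": 16, "dy": -24, "dz": 0, "twist": 0}
    - {"grip": 0.65, "dx": 18, "dy": -28, "dz": 0, "twist": 0}
    - {"grip": 0.65, "dx": 18, "dy": -28, "dz": 0, "twist": 0}
    - {"grip": 0.65, "dx": 18, "dy": -28, "dz": 0, "twist": 0}
    - {"grip": 0.65, "dx": 18, "dy": -28, "dz": 0, "twist": 0}
    - {"grip": 0.65, "dx": 18, "dy": -28, "dz": 0, "twist": 0}
    - {"grip": 0.65, "dx": 18, "dy": -28, "dz": 0, "twist": 0}
    - {"grip": 0.65, "dx": 18, "dy": -28, "dz": 0, "twist": 0}
    - {"grip": 0.65, "dx": 18, "dy": -28, "dz": 0, "twist": 0}
    - {"grip": 0.65, "dx": 16, "dy": -22, "dz": 0, "twist": 0}
    - {"grip": 0.65, "dx": 10, "dy": -13, "dz": 0, "twist": 0}
    - {"grip": 0.65, "dx": 0, "dy": 0, "dz": 0, "twist": 0}
    - {"grip": 0.65, "dx": 0, "dy": 0, "dz": 0, "twist": 0}
    - {"grip": 0.65, "dx": 0, "dy": 0, "dz": 0, "twist": 0}

```text
clock: 31.52
eef_pos: [0.6246, 0.1056, 0.1672]
orientation: [180.0, 0.1, 15.3]
wrist_force: [0.7, 0.8, -0.6]
opening: 0.652
```

```bash
python3 - <<'E'
from h import *
go(.6246,.108,.09)
p,d,c=snap('wrist','w10');X=cloud(d,c)
k=(X[...,2]>.098)&(X[...,2]<.109)
w=fx(.04,-.008);kk=k&(np.hypot(X[...,0]-w[0],X[...,1]-w[1])<.032)
print(w,kk.sum(),cv2.minAreaRect((X[kk][:,:2]*1000).astype(np.float32)),np.median(X[kk],0))
E
```

```text
at [0.6246 0.1056 0.1672] [1.80e+02 1.00e-01 1.53e+01] f [ 0.7  0.8 -0.6] op 0.652 q [ 17.  36. -43.  95.  27.  61. -18.]
need dx 0.7 dy -2.3 dz 77.2
[0.62370759 0.10812536] 3438 ((624.6390991210938, 107.99193572998047), (40.01340866088867, 40.222198486328125), 15.338428497314453) [0.62431467 0.10938531 0.10334138]
```

View pics/w10.png

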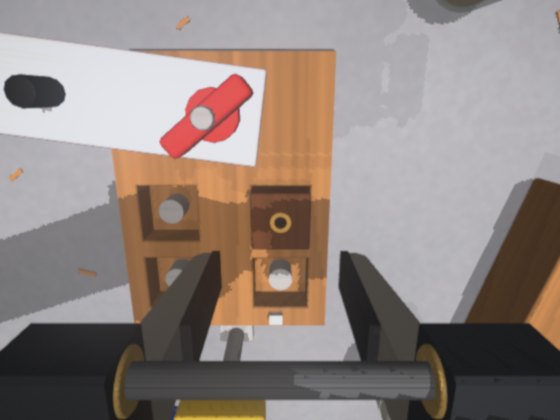

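Request:
arm_command:
  deltas:
    - {"grip": 0.65, "dx": 0.5, "dy": -2, "dz": 12, "twist": 0}
    - {"grip": 0.65, "dx": 0, "dy": 0, "dz": 20, "twist": 0}
    - {"grip": 0.65, "dx": 0, "dy": 0, "dz": 20, "twist": 0}
    - {"grip": 0.65, "dx": 0, "dy": 0, "dz": 15, "twist": 0}
    - {"grip": 0.65, "dx": 0, "dy": 0, "dz": 9, "twist": 0}
    - {"grip": 0.65, "dx": 0, "dy": 0, "dz": 0, "twist": 0}
    - {"grip": 0.2, "dx": 0, "dy": 0, "dz": 0, "twist": 0}
    - {"grip": 0.2, "dx": 0, "dy": 0, "dz": 0, "twist": 0}
    - {"grip": 0.2, "dx": 0, "dy": 0, "dz": 0, "twist": 0}
    - {"grip": 0.2, "dx": 0, "dy": 0, "dz": 0, "twist": 0}
    - {"grip": 0.2, "dx": 0, "dy": 0, "dz": 0, "twist": 0}

```text
clock: 32.48
eef_pos: [0.6247, 0.1092, 0.0926]
orientation: [180.0, -0.0, 15.3]
wrist_force: [-2.8, -0.9, 5.1]
opening: 0.432
```

Request:
arm_command:
  deltas:
    - {"grip": 0.2, "dx": 0, "dy": 0, "dz": -5, "twist": 0}
    - {"grip": 0.2, "dx": 0, "dy": 0, "dz": -10, "twist": 0}
    - {"grip": 0.2, "dx": 0, "dy": 0, "dz": -20, "twist": 0}
    - {"grip": 0.2, "dx": 0, "dy": 0, "dz": -25, "twist": 0}
    - {"grip": 0.2, "dx": 0, "dy": 0, "dz": -20, "twist": 0}
    - {"grip": 0.2, "dx": 0, "dy": 0, "dz": 0, "twist": 0}

```text
clock: 32.98
eef_pos: [0.6277, 0.1104, 0.177]
orientation: [180.0, -0.5, 15.3]
wrist_force: [-0.2, -0.0, 0.5]
opening: 0.431
```

```bash
python3 - <<'E'
from h import *
go(.601,-.2547,.09)
p,d,c=snap('top','t5');print(tray(c,p))
E
```

```text
at [0.6277 0.1104 0.177 ] [180.   -0.5  15.3] f [-0.2 -0.   0.5] op 0.431 q [ 17.  35. -43.  94.  27.  61. -18.]
need dx -122.1 dy 345.1 dz 87.0
(3361, ((558.013671875, -241.5274658203125), (149.44076538085938, 199.6218719482422), 72.93419647216797), [[441.0, -284.0], [632.0, -342.0], [675.0, -199.0], [485.0, -141.0]])
```

Request:
arm_command:
  deltas:
    - {"grip": 0.2, "dx": -5, "dy": 14, "dz": 0, "twist": 0}
    - {"grip": 0.2, "dx": -9, "dy": 25, "dz": 0, "twist": 0}
    - {"grip": 0.2, "dx": -10, "dy": 28, "dz": 0, "twist": 0}
    - {"grip": 0.2, "dx": -10, "dy": 28, "dz": 0, "twist": 0}
    - {"grip": 0.2, "dx": -10, "dy": 28, "dz": 0, "twist": 0}
    - {"grip": 0.2, "dx": -10, "dy": 28, "dz": 0, "twist": 0}
    - {"grip": 0.2, "dx": -10, "dy": 28, "dz": 0, "twist": 0}
    - {"grip": 0.2, "dx": -10, "dy": 28, "dz": 0, "twist": 0}
    - {"grip": 0.2, "dx": -10, "dy": 28, "dz": 0, "twist": 0}
    - {"grip": 0.2, "dx": -10, "dy": 28, "dz": 0, "twist": 0}
    - {"grip": 0.2, "dx": -10, "dy": 28, "dz": 0, "twist": 0}
    - {"grip": 0.2, "dx": -8, "dy": 26, "dz": 0, "twist": 0}
    - {"grip": 0.2, "dx": -6, "dy": 18, "dz": 0, "twist": 0}
    - {"grip": 0.2, "dx": -2, "dy": 9, "dz": 0, "twist": 0}
    - {"grip": 0.2, "dx": 0, "dy": 0, "dz": 0, "twist": 0}

```text
clock: 34.28
eef_pos: [0.599, -0.2571, 0.1704]
orientation: [-180.0, 0.1, 15.1]
wrist_force: [-0.5, -0.6, 0.2]
opening: 0.43
```

Request:
arm_command:
  deltas:
    - {"grip": 0.2, "dx": 0, "dy": 0, "dz": 0, "twist": -4}
    - {"grip": 0.2, "dx": 0, "dy": 0, "dz": 0, "twist": -6}
    - {"grip": 0.2, "dx": 0, "dy": 0, "dz": 0, "twist": -6}
    - {"grip": 0.2, "dx": 0, "dy": 0, "dz": 0, "twist": -6}
    - {"grip": 0.2, "dx": 0, "dy": 0, "dz": 0, "twist": -6}
    - {"grip": 0.2, "dx": 0, "dy": 0, "dz": 0, "twist": -6}
    - {"grip": 0.2, "dx": 0, "dy": 0, "dz": 0, "twist": -6}
    - {"grip": 0.2, "dx": 0, "dy": 0, "dz": 0, "twist": -6}
    - {"grip": 0.2, "dx": 0, "dy": 0, "dz": 0, "twist": -6}
    - {"grip": 0.2, "dx": 0, "dy": 0, "dz": 0, "twist": -6}
    - {"grip": 0.2, "dx": 0, "dy": 0, "dz": 0, "twist": 0}
    - {"grip": 0.2, "dx": 0, "dy": 0, "dz": 0, "twist": 0}

```text
clock: 35.28
eef_pos: [0.6, -0.2524, 0.1714]
orientation: [-180.0, -0.1, 73.3]
wrist_force: [-0.2, 0.7, -0.9]
opening: 0.433
```

```bash
python3 - <<'E'
from h import *
go(.601,-.2547,.026)
p,d,c=snap('wrist','w11')
for q in((.441,-.284),(.485,-.141)): print(q,np.round(proj(c,[*q,.022])))
E
```

```text
at [ 0.6    -0.2524  0.1714] [-1.80e+02 -1.00e-01  7.33e+01] f [-0.2  0.7 -0.9] op 0.433 q [ 55.  41. -54.  91.  36.  66.  67.]
need dx -1.9 dy 1.6 dz 145.4
(0.441, -0.284) [182.  15.]
(0.485, -0.141) [374.  17.]
```

View pics/w11.png

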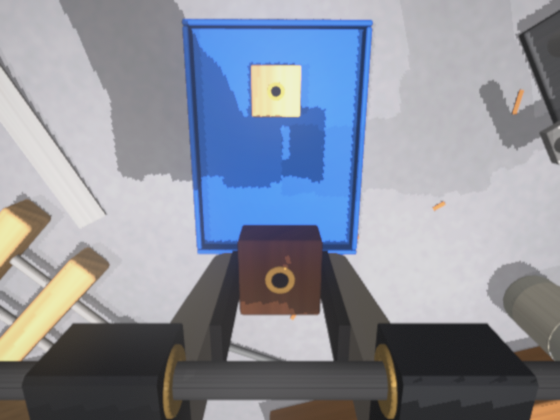

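Request:
arm_command:
  deltas:
    - {"grip": 0.2, "dx": -1.5, "dy": 1.5, "dz": 10, "twist": 0}
    - {"grip": 0.2, "dx": 0, "dy": 0, "dz": 20, "twist": 0}
    - {"grip": 0.2, "dx": 0, "dy": 0, "dz": 25, "twist": 0}
    - {"grip": 0.2, "dx": 0, "dy": 0, "dz": 25, "twist": 0}
    - {"grip": 0.2, "dx": 0, "dy": 0, "dz": 25, "twist": 0}
    - {"grip": 0.2, "dx": 0, "dy": 0, "dz": 20, "twist": 0}
    - {"grip": 0.2, "dx": 0, "dy": 0, "dz": 10, "twist": 0}
    - {"grip": 0.2, "dx": 0, "dy": 0, "dz": 6, "twist": 0}
    - {"grip": 0.2, "dx": 0, "dy": 0, "dz": 4, "twist": 0}
    - {"grip": 0.2, "dx": 0, "dy": 0, "dz": 0, "twist": 0}
    - {"grip": 0.2, "dx": 0, "dy": 0, "dz": 0, "twist": 0}

```text
clock: 36.25
eef_pos: [0.6015, -0.2563, 0.0275]
orientation: [179.9, 0.0, 73.3]
wrist_force: [-0.0, 0.4, -0.5]
opening: 0.429
```

Request:
arm_command:
  deltas:
    - {"grip": 0.2, "dx": 0, "dy": 0, "dz": 2.5, "twist": 0}
    - {"grip": 0.2, "dx": 0, "dy": 0, "dz": 2, "twist": 0}
    - {"grip": 0.2, "dx": 0, "dy": 0, "dz": 1, "twist": 0}
    - {"grip": 0.2, "dx": 0, "dy": 0, "dz": 0, "twist": 0}

```text
clock: 36.58
eef_pos: [0.6007, -0.2564, 0.0211]
orientation: [180.0, 0.0, 73.3]
wrist_force: [-0.6, 0.4, -0.0]
opening: 0.429
```

Lower 1.5 mm more, release, lift, and twist back.

Request:
arm_command:
  deltas:
    - {"grip": 0.2, "dx": 0, "dy": 0, "dz": 1.5, "twist": 0}
    - {"grip": 0.2, "dx": 0, "dy": 0, "dz": 0, "twist": 0}
    - {"grip": 0.6, "dx": 0, "dy": 0, "dz": 0, "twist": 0}
    - {"grip": 0.6, "dx": 0, "dy": 0, "dz": 0, "twist": 0}
    - {"grip": 0.6, "dx": 0, "dy": 0, "dz": 0, "twist": 0}
    - {"grip": 0.6, "dx": 0, "dy": 0, "dz": -10, "twist": 0}
    - {"grip": 0.6, "dx": 0, "dy": 0, "dz": -30, "twist": 0}
    - {"grip": 0.6, "dx": 0, "dy": 0, "dz": -40, "twist": 0}
    - {"grip": 0.6, "dx": 0, "dy": 0, "dz": -40, "twist": 0}
    - {"grip": 0.6, "dx": 0, "dy": 0, "dz": -30, "twist": 0}
    - {"grip": 0, "dx": 0, "dy": 0, "dz": -20, "twist": 0}
    - {"grip": 0, "dx": 0, "dy": 0, "dz": 0, "twist": 0}
    - {"grip": 0, "dx": 0, "dy": 0, "dz": 0, "twist": 0}

```text
clock: 37.67
eef_pos: [0.6014, -0.2563, 0.1914]
orientation: [179.8, 0.0, 73.3]
wrist_force: [0.1, -0.2, 0.4]
opening: 0.406
```

```bash
python3 - <<'E'
from h import *
go(.6178,-.0247,.17)
p,d,c=snap('wrist','w12')
E
```

```text
at [ 0.6014 -0.2563  0.1914] [179.8   0.   73.3] f [ 0.1 -0.2  0.4] op 0.406 q [ 56.  40. -54.  90.  35.  68.  68.]
need dx 226.6 dy -50.8 dz 21.4
```

View pics/w12.png

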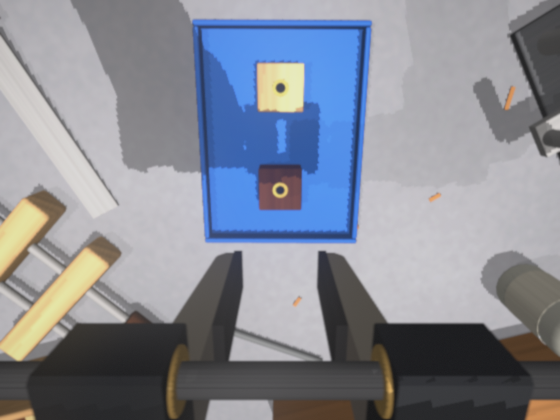

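Request:
arm_command:
  deltas:
    - {"grip": 0, "dx": 14, "dy": -3, "dz": 0, "twist": 0}
    - {"grip": 0, "dx": 25, "dy": -6, "dz": 0, "twist": 0}
    - {"grip": 0, "dx": 28, "dy": -6, "dz": 0, "twist": 0}
    - {"grip": 0, "dx": 28, "dy": -6, "dz": 0, "twist": 0}
    - {"grip": 0, "dx": 28, "dy": -6, "dz": 0, "twist": 0}
    - {"grip": 0, "dx": 28, "dy": -6, "dz": 0, "twist": 0}
    - {"grip": 0, "dx": 28, "dy": -6, "dz": 0, "twist": 0}
    - {"grip": 0, "dx": 25, "dy": -6, "dz": 0, "twist": 0}
    - {"grip": 0, "dx": 15, "dy": -4, "dz": 0, "twist": 0}
    - {"grip": 0, "dx": 7.6, "dy": -1.8, "dz": 10, "twist": 0}
    - {"grip": 0, "dx": 0, "dy": 0, "dz": 10, "twist": 0}
    - {"grip": 0, "dx": 0, "dy": 0, "dz": 5, "twist": 0}
    - {"grip": 0, "dx": 0, "dy": 0, "dz": 0, "twist": 0}
    - {"grip": 0, "dx": 0, "dy": 0, "dz": 0, "twist": 0}

```text
clock: 38.88
eef_pos: [0.6168, -0.0263, 0.1633]
orientation: [-179.9, 0.0, 73.2]
wrist_force: [0.7, 0.1, 0.3]
opening: 0.002
```

```bash
python3 - <<'E'
from h import *
go(.6178,-.0247,.128)
E
```

```text
at [ 0.6168 -0.0263  0.1633] [-179.9    0.    73.2] f [0.7 0.1 0.3] op 0.002 q [ 37.  39. -54.  97.  35.  63.  45.]
need dx 1.8 dy 0.5 dz 35.3
```

Request:
arm_command:
  deltas:
    - {"grip": 0, "dx": 1.6, "dy": 0.5, "dz": 6, "twist": 0}
    - {"grip": 0, "dx": 0, "dy": 0, "dz": 6, "twist": 0}
    - {"grip": 0, "dx": 0, "dy": 0, "dz": 3, "twist": 0}
    - {"grip": 0, "dx": 0, "dy": 0, "dz": 3, "twist": 0}
    - {"grip": 0, "dx": 0, "dy": 0, "dz": 3, "twist": 0}
    - {"grip": 0, "dx": 0, "dy": 0, "dz": 3, "twist": 0}
    - {"grip": 0, "dx": 0, "dy": 0, "dz": 3, "twist": 0}
    - {"grip": 0, "dx": 0, "dy": 0, "dz": 3, "twist": 0}
    - {"grip": 0, "dx": 0, "dy": 0, "dz": 2, "twist": 0}
    - {"grip": 0, "dx": 0, "dy": 0, "dz": 0, "twist": 0}

```text
clock: 39.72
eef_pos: [0.618, -0.0237, 0.1326]
orientation: [-180.0, 0.1, 73.3]
wrist_force: [-0.7, -0.3, 0.4]
opening: 0.001
```

Request:
arm_command:
  deltas:
    - {"grip": 0, "dx": 0, "dy": 0, "dz": 2, "twist": 0}
    - {"grip": 0, "dx": 0, "dy": 0, "dz": 1.5, "twist": 0}
    - {"grip": 0, "dx": 0, "dy": 0, "dz": 0, "twist": 0}
    - {"grip": 0, "dx": 0, "dy": 0, "dz": 0, "twist": 0}

```text
clock: 40.05
eef_pos: [0.6181, -0.0237, 0.1291]
orientation: [-180.0, 0.1, 73.3]
wrist_force: [-2.1, -1.5, 4.4]
opening: 0.007
```

Request:
arm_command:
  deltas:
    - {"grip": 0, "dx": 0, "dy": 0, "dz": 1.5, "twist": 0}
    - {"grip": 0, "dx": 0, "dy": 0, "dz": 1, "twist": 0}
    - {"grip": 0, "dx": 0, "dy": 0, "dz": 0, "twist": 0}

```text
clock: 40.3
eef_pos: [0.6182, -0.0237, 0.1283]
orientation: [180.0, 0.1, 73.3]
wrist_force: [-6.5, -2.6, 14.6]
opening: 0.006
```

Request:
arm_command:
  deltas:
    - {"grip": 0, "dx": 0, "dy": 0, "dz": 1, "twist": 0}
    - {"grip": 0, "dx": 0, "dy": 0, "dz": 0, "twist": 0}

```text
clock: 40.47
eef_pos: [0.6183, -0.0237, 0.1283]
orientation: [179.9, 0.1, 73.3]
wrist_force: [-8.0, -3.7, 20.4]
opening: 0.001
```

Request:
arm_command:
  deltas:
    - {"grip": 0, "dx": 0, "dy": 0, "dz": -8, "twist": 0}
    - {"grip": 0, "dx": 0, "dy": 0, "dz": -30, "twist": 0}
    - {"grip": 0, "dx": 0, "dy": 0, "dz": -40, "twist": 0}
    - {"grip": 0, "dx": 0, "dy": 0, "dz": -30, "twist": 0}
    - {"grip": 0, "dx": 0, "dy": -25, "dz": 0, "twist": 0}
    - {"grip": 0, "dx": 0, "dy": -35, "dz": 0, "twist": 0}
    - {"grip": 0, "dx": 0, "dy": -35, "dz": 0, "twist": 0}
    - {"grip": 0, "dx": 0, "dy": -35, "dz": 0, "twist": 0}
    - {"grip": 0, "dx": 0, "dy": -35, "dz": 0, "twist": 0}
    - {"grip": 0, "dx": 0, "dy": -20, "dz": 0, "twist": 0}
    - {"grip": 0, "dx": 0, "dy": 0, "dz": 0, "twist": 0}
    - {"grip": 0, "dx": 0, "dy": 0, "dz": 0, "twist": 0}

```text
clock: 41.47
eef_pos: [0.4411, 0.0299, 0.2338]
orientation: [179.9, 0.1, 73.3]
wrist_force: [0.8, 0.5, -0.2]
opening: 0.003
```

```bash
python3 - <<'E'
from h import *
go(.6178,-.0247,.128)
p,d,c=snap('top','t6');X=cloud(d,c);t=tray(c,p);print(t)
T=np.array(t[1][0])/1000;a=np.radians(-17.07)
hsv=cv2.cvtColor(p,cv2.COLOR_RGB2HSV)
m=np.zeros(d.shape,np.uint8);m[170:265,325:400]=1;nb=((cv2.inRange(hsv,(100,120,40),(130,255,255))==0)&(m>0)).astype(np.uint8)
n,l,st,ce=cv2.connectedComponentsWithStats(nb)
for i in range(1,n):
    if 80<st[i,4]<600:
        w=onz(c,*ce[i],.029)[:2]-T; print(ce[i],st[i,4],'tray xy',np.cos(a)*w[0]+np.sin(a)*w[1],-np.sin(a)*w[0]+np.cos(a)*w[1],'ztop',np.median(X[l==i][:,2]))
u,v=proj(c,[.6178,-.0247,.128]);print('bar z',np.median(X[int(v)-2:int(v)+3,int(u)-1:int(u)+2,2]))
cv2.imwrite('pics/t6z.png',cv2.resize(p[150:270,180:420],(800,400),interpolation=cv2.INTER_CUBIC)[:,:,::-1])
E
```

```text
at [0.4411 0.0299 0.2338] [1.799e+02 1.000e-01 7.330e+01] f [ 0.8  0.5 -0.2] op 0.003 q [ 53.  18. -70. 115.  19.  60.  47.]
need dx -1.5 dy 185.0 dz 105.8
(3150, ((558.013671875, -241.5274658203125), (149.44076538085938, 199.6218719482422), 72.93419647216797), [[441.0, -284.0], [632.0, -342.0], [675.0, -199.0], [485.0, -141.0]])
[367.88669951 202.93596059] 203 tray xy 0.04311394238581559 -0.00032185278902415425 ztop 0.028655274492216165
[358.76712329 232.44292237] 219 tray xy -0.04562292454068557 -0.0006936988506809072 ztop 0.028582971668878798
bar z 0.12848445544855358
```

View pics/t6z.png

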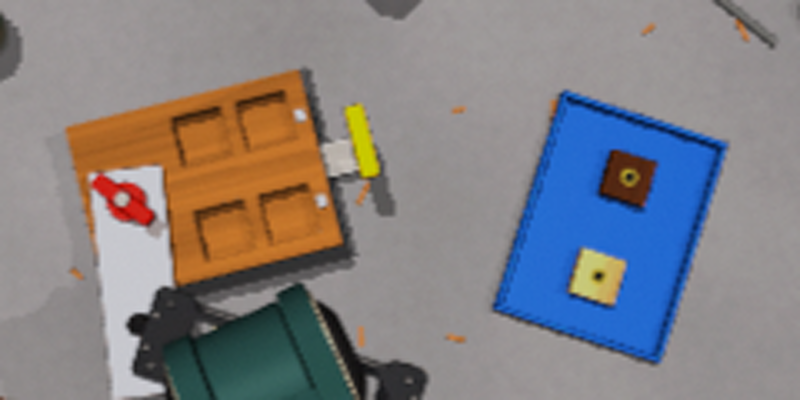

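View pics/t6.png

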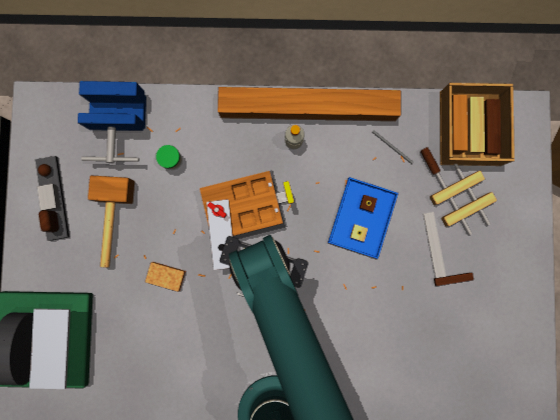

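```bash
python3 - <<'E'
from h import *
print(order.hand_in())
E
```

```text
the job is handed in; nothing more can be done
None
```

The job is done and handed in at about 41.5 s on the robot's clock. No verdict was returned, so the results below rest on my own checks.

- **Wing nut:** I turned it about 311° clockwise in two grips. The turning resistance then rose sharply and the jaws slipped on the wing, which puts it at its stop.
- **Strap:** I swung it aside by its peg to about 1.69 rad. The last top picture shows it still aside.
- **Ejector:** I lifted it to its top stop, and the blank tops stood at 103 mm, the height given. At the end I pressed it home. Its bar top reads 128.5 mm, against 128 mm when down.
- **Blanks:** There were two, one light and one dark. In tray coordinates they lie at about (-46, -1) mm and (43, 0) mm. Their tops read about 29 mm, so both are flat on the floor and not stacked.
- **The rest of the bench:** In the last top picture the tray measured exactly where it started. The glue bottle, jar, mallet, sanding block and try square looked unmoved, though I judged those by eye. The gripper was clear of everything at hand-in.

One reading disagreed. While I pressed the ejector bar down, the wrist force stayed near zero until just above home instead of the expected 6 N. The bar may have already been partly down by then. It bottomed at 20 N at the right height, so the end state is not in doubt.

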